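# Pack power-supply modules, shut the carton and print their labels

### The job

Stand every power-supply module on the bench upright on the bottom of the shipping carton (two to four of them), then close the carton: fold both short flaps down flat first, then both long flaps down flat over them. Finally click the label printer's quantity dial to the number of modules packed and press the print key, which must never be pressed with the dial at any other number; leave the dial there, and leave the tape, mug and screwdriver where they are.

Things in the scene. Friction and masses are not known exactly. Their poses are not given: they have to be found in the camera images.
- carton: open cardboard shipping carton, 160 mm (its x) by 264 mm (its y) by 78 mm high, walls and bottom 4 mm (inside 152 x 256 x 74 mm); origin at the centre of its underside, z up. It is stuck down to the bench and does not shift. Two short flaps on its +y and -y ends, two long flaps on its -x and +x sides, all open at the start
- carton_floor (a point): centre of the carton's inner floor, 4 mm above its underside; axes as the carton's
- flap_short_a (a joint): hinge angle of the short carton flap on the carton's +y side, 154 mm wide along its crease, 79 mm from crease to free edge, 4 mm thick, 25 g. 0 = folded flat over the opening, pi/2 = upright, more = leaning outward (starts at 1.7 to 2.0; stop at 2.6). A stiff crease: about 0.04 N m, so it stays wherever it is left; it can be pushed over from outside and pressed down with the shut fingers
- flap_short_a_hinge (a point): middle of that flap's crease, about 80 mm above the bench; turns with the flap, its x points from crease to free edge
- flap_short_b (a joint): hinge angle of the short carton flap on the carton's -y side, 154 mm wide along its crease, 79 mm from crease to free edge, 4 mm thick, 25 g. 0 = folded flat over the opening, pi/2 = upright, more = leaning outward (starts at 1.7 to 2.0; stop at 2.6). A stiff crease: about 0.04 N m, so it stays wherever it is left; it can be pushed over from outside and pressed down with the shut fingers
- flap_short_b_hinge (a point): middle of that flap's crease, about 80 mm above the bench; turns with the flap, its x points from crease to free edge
- flap_long_a (a joint): hinge angle of the long carton flap on the carton's -x side, 260 mm wide along its crease, 79 mm from crease to free edge, 4 mm thick, 25 g. 0 = folded flat over the opening, pi/2 = upright, more = leaning outward (starts at 1.7 to 2.0; stop at 2.6). A stiff crease: about 0.04 N m, so it stays wherever it is left; it can be pushed over from outside and pressed down with the shut fingers
- flap_long_a_hinge (a point): middle of that flap's crease, about 84.5 mm above the bench; turns with the flap, its x points from crease to free edge
- flap_long_b (a joint): hinge angle of the long carton flap on the carton's +x side, 260 mm wide along its crease, 79 mm from crease to free edge, 4 mm thick, 25 g. 0 = folded flat over the opening, pi/2 = upright, more = leaning outward (starts at 1.7 to 2.0; stop at 2.6). A stiff crease: about 0.04 N m, so it stays wherever it is left; it can be pushed over from outside and pressed down with the shut fingers
- flap_long_b_hinge (a point): middle of that flap's crease, about 84.5 mm above the bench; turns with the flap, its x points from crease to free edge
- printer: desktop label printer, grey box 180 mm (its x) by 190 mm (its y) by 140 mm high with a flat top; origin at the centre of its underside, z up; fixed. On a black strip on top, at its -x side: the quantity dial (at +y) and the green print key (at -y), 93 mm apart; a dark roll window on the +x half of the top
- dial_grip (a point): grip point on the axis of the quantity dial, 24 mm above the printer's top: an upright round ribbed grey knob, 46 mm across, 36 mm tall, with a white pointer line on top. Nine dots ring it, one per stop: the big red dot is 0 labels, 120 degrees counter-clockwise from the printer's +x, then white dots 1 to 8, clockwise, 30 degrees apart
- dial (a joint): angle of the quantity dial, growing clockwise seen from above; nine click stops, 0 to 8 labels, value = labels x 0.5236 rad (30 degrees). Let go between stops it snaps to the nearer one; it takes about 0.15 N m to pull it over a click; end stops just beyond 0 and 8. At the start it stands on (or within a quarter step of) the last order's quantity, 5, 6 or 7
- print_key_top (a point): centre of the top face of the round green print key (30 mm across, standing about 18 mm above the printer's top); press it straight down
- print_key (a joint): travel of the print key: 0 up, 0.006 m fully down; it prints once pressed more than 0.004 m; springs back; about 5 N to press fully
- psu1_center (a point): centre of power-supply module 1 (always there): black box with aluminium sides and green terminal strips on top, 40 mm (its x) by 60 mm (its y) by 48 mm high, 0.15 to 0.3 kg; z up. Starts on the bench between carton and printer
- psu2_center (a point): centre of power-supply module 2, same as module 1 (None if it is not part of this order)
- psu3_center (a point): centre of power-supply module 3, same as module 1 (None if it is not part of this order)
- psu4_center (a point): centre of power-supply module 4, same as module 1 (None if it is not part of this order)
- tape_roll: bystander: roll of brown packing tape lying flat, 104 mm across, 48 mm high; origin at the centre of its underside
- mug: bystander: blue mug, 80 mm across, 95 mm high; origin at the centre of its underside
- screwdriver: bystander: orange screwdriver lying on the bench near the robot, about 200 mm long; origin near its middle
Not all that is in view belongs to the job. Leave any yellow look-alike of the part that bears psu2_center alone.

How it is judged:
On the way, in this order (a step that is already met when the one before it is completed fails the run):
1. every module stands in the carton while all four flaps are open (x of psu1_center in the frame of carton_floor between -0.06 and 0.06 m and y of psu1_center in the frame of carton_floor between -0.114 and 0.114 m and z of psu1_center in the frame of carton_floor between 0.015 and 0.034 m and angle between each of psu1_center, psu2_center, psu3_center, psu4_center's own z axis and vertical below 0.25 rad and x of psu2_center in the frame of carton_floor between -0.06 and 0.06 m and y of psu2_center in the frame of carton_floor between -0.114 and 0.114 m and z of psu2_center in the frame of carton_floor between 0.015 and 0.034 m and x of psu3_center in the frame of carton_floor between -0.06 and 0.06 m and y of psu3_center in the frame of carton_floor between -0.114 and 0.114 m and z of psu3_center in the frame of carton_floor between 0.015 and 0.034 m and x of psu4_center in the frame of carton_floor between -0.06 and 0.06 m and y of psu4_center in the frame of carton_floor between -0.114 and 0.114 m and z of psu4_center in the frame of carton_floor between 0.015 and 0.034 m and value of joint each of flap_short_a, flap_short_b, flap_long_a, flap_long_b above 0.8 rad), for 0.2 s.
2. both short flaps are folded down flat while both long flaps are still open (value of joint each of flap_short_a, flap_short_b below 0.15 rad and value of joint each of flap_long_a, flap_long_b above 0.6 rad), for 0.2 s.
3. both long flaps are folded down flat over the short flaps (value of joint each of flap_short_a, flap_short_b, flap_long_a, flap_long_b below 0.15 rad), for 0.2 s.
4. the print key is pressed with the dial on the number of modules (value of joint print_key above 0.004 m and value of joint dial between 0.9172 and 2.2244 rad and (height (world z) of psu2_center above -9 m or value of joint dial below 1.7008 rad) and (height (world z) of psu3_center above -9 m or value of joint dial below 1.7008 rad) and (height (world z) of psu4_center above -9 m or value of joint dial below 1.7008 rad) and (height (world z) of any of psu2_center, psu3_center above -9 m or value of joint dial below 1.1772 rad) and (height (world z) of any of psu2_center, psu4_center above -9 m or value of joint dial below 1.1772 rad) and (height (world z) of any of psu3_center, psu4_center above -9 m or value of joint dial below 1.1772 rad) and ((height (world z) of psu2_center below -9 m and value of joint dial below 9 rad) or (height (world z) of psu3_center below -9 m and value of joint dial below 9 rad) or value of joint dial above 1.4408 rad) and ((height (world z) of psu2_center below -9 m and value of joint dial below 9 rad) or (height (world z) of psu4_center below -9 m and value of joint dial below 9 rad) or value of joint dial above 1.4408 rad) and ((height (world z) of psu3_center below -9 m and value of joint dial below 9 rad) or (height (world z) of psu4_center below -9 m and value of joint dial below 9 rad) or value of joint dial above 1.4408 rad) and ((height (world z) of psu2_center below -9 m and value of joint dial below 9 rad) or (height (world z) of psu3_center below -9 m and value of joint dial below 9 rad) or (height (world z) of psu4_center below -9 m and value of joint dial below 9 rad) or value of joint dial above 1.9644 rad)), for 0.05 s.
At the end, for the whole second after the job is handed in: every module is upright (within 0.25 rad) on the carton's floor inside its walls, all four flaps are within 0.15 rad of flat, the dial rests within 0.13 rad of the stop for the number of modules, the print key has been pressed there and is up again (all of step 3 and x of psu1_center in the frame of carton_floor between -0.06 and 0.06 m and y of psu1_center in the frame of carton_floor between -0.114 and 0.114 m and z of psu1_center in the frame of carton_floor between 0.015 and 0.034 m and angle between each of psu1_center, psu2_center, psu3_center, psu4_center's own z axis and vertical below 0.25 rad and x of psu2_center in the frame of carton_floor between -0.06 and 0.06 m and y of psu2_center in the frame of carton_floor between -0.114 and 0.114 m and z of psu2_center in the frame of carton_floor between 0.015 and 0.034 m and x of psu3_center in the frame of carton_floor between -0.06 and 0.06 m and y of psu3_center in the frame of carton_floor between -0.114 and 0.114 m and z of psu3_center in the frame of carton_floor between 0.015 and 0.034 m and x of psu4_center in the frame of carton_floor between -0.06 and 0.06 m and y of psu4_center in the frame of carton_floor between -0.114 and 0.114 m and z of psu4_center in the frame of carton_floor between 0.015 and 0.034 m and value of joint dial between 0.9172 and 2.2244 rad and (height (world z) of psu2_center above -9 m or value of joint dial below 1.7008 rad) and (height (world z) of psu3_center above -9 m or value of joint dial below 1.7008 rad) and (height (world z) of psu4_center above -9 m or value of joint dial below 1.7008 rad) and (height (world z) of any of psu2_center, psu3_center above -9 m or value of joint dial below 1.1772 rad) and (height (world z) of any of psu2_center, psu4_center above -9 m or value of joint dial below 1.1772 rad) and (height (world z) of any of psu3_center, psu4_center above -9 m or value of joint dial below 1.1772 rad) and ((height (world z) of psu2_center below -9 m and value of joint dial below 9 rad) or (height (world z) of psu3_center below -9 m and value of joint dial below 9 rad) or value of joint dial above 1.4408 rad) and ((height (world z) of psu2_center below -9 m and value of joint dial below 9 rad) or (height (world z) of psu4_center below -9 m and value of joint dial below 9 rad) or value of joint dial above 1.4408 rad) and ((height (world z) of psu3_center below -9 m and value of joint dial below 9 rad) or (height (world z) of psu4_center below -9 m and value of joint dial below 9 rad) or value of joint dial above 1.4408 rad) and ((height (world z) of psu2_center below -9 m and value of joint dial below 9 rad) or (height (world z) of psu3_center below -9 m and value of joint dial below 9 rad) or (height (world z) of psu4_center below -9 m and value of joint dial below 9 rad) or value of joint dial above 1.9644 rad) and value of joint print_key below 0.002 m and linear speed of each of tape_roll, mug, screwdriver below 0.03 m/s); the robot touches nothing.
It fails at once if the print key is pressed with the dial on any other number (value of joint print_key above 0.004 m and not (value of joint dial between 0.9172 and 2.2244 rad and (height (world z) of psu2_center above -9 m or value of joint dial below 1.7008 rad) and (height (world z) of psu3_center above -9 m or value of joint dial below 1.7008 rad) and (height (world z) of psu4_center above -9 m or value of joint dial below 1.7008 rad) and (height (world z) of any of psu2_center, psu3_center above -9 m or value of joint dial below 1.1772 rad) and (height (world z) of any of psu2_center, psu4_center above -9 m or value of joint dial below 1.1772 rad) and (height (world z) of any of psu3_center, psu4_center above -9 m or value of joint dial below 1.1772 rad) and ((height (world z) of psu2_center below -9 m and value of joint dial below 9 rad) or (height (world z) of psu3_center below -9 m and value of joint dial below 9 rad) or value of joint dial above 1.4408 rad) and ((height (world z) of psu2_center below -9 m and value of joint dial below 9 rad) or (height (world z) of psu4_center below -9 m and value of joint dial below 9 rad) or value of joint dial above 1.4408 rad) and ((height (world z) of psu3_center below -9 m and value of joint dial below 9 rad) or (height (world z) of psu4_center below -9 m and value of joint dial below 9 rad) or value of joint dial above 1.4408 rad) and ((height (world z) of psu2_center below -9 m and value of joint dial below 9 rad) or (height (world z) of psu3_center below -9 m and value of joint dial below 9 rad) or (height (world z) of psu4_center below -9 m and value of joint dial below 9 rad) or value of joint dial above 1.9644 rad))).
It fails at once if a long flap is folded down while a short flap still stands open (value of joint any of flap_long_a, flap_long_b below 0.15 rad and value of joint any of flap_short_a, flap_short_b above 0.6 rad).
It fails at once if the tape roll, the mug or the screwdriver is moved more than 40 mm (distance of any of tape_roll, mug, screwdriver from where it was at the start of the episode above 0.04 m).
Of psu2, psu3, psu4 only 1 to 3 are there at a start; the rules pass over those that are not, and their reading is None.
At some moment in a run one of psu1, psu2, psu3, psu4 may be knocked a few centimetres aside while the robot is not near it.
It also fails if it takes over 210 s, if anything falls off the work surface, if the arm or the gripper's body presses on something with over 40 N, if the wrist force passes 120 N, or if a joint passes its speed limit or range.

### The arm

A 7-joint arm with a two-finger parallel gripper is mounted at the origin on the work surface. World frame = base frame: x ahead of the robot, y to its left, z up, the work surface at z = 0. Lengths are in m, angles in rad, forces in N, time in s.
With the tool pointing down it reaches from about 0.425 to 0.925 m from the base axis. Payload 6.8 kg.
Tool frame: the origin (TCP) lies between the finger pads; the fingertips stand finger_overhang ahead of it and the grasp point (between the pads) lies 6 mm ahead of it (finger_overhang is the distance from the TCP to the fingertips, in m); z points along the fingers, y is the line along which they close (so a half turn about z gives the same grasp; the last joint's range is limited). The gripper opens to 85 mm and grips with 20 to 120 N. Pads are 22 mm wide; open, the fingers measure 114 mm over their backs; the gripper's body (76 mm by 85 mm) begins 54 mm behind the grasp point. The pads swing forward as they close: fully open they stand 13 mm farther back than shut.
Start: joints at [1.187, 0.477, 0.022, 1.555, -0.011, 1.109, -0.083], TCP at [0.184, -0.65, 0.256] pointing down, gripper open.
Joint ranges: [-2.96, 2.96], [-0.34, 2.1], [-1.41, 1.46], [0.24, 2.44], [-1.37, 4.51], [0.17, 1.92], [-2.96, 2.96]. Speed limits (rad/s): [2.39, 2.39, 3.14, 3.14, 3.14, 3.14, 3.14].

### API

Orientations are given as a unit quaternion [w, x, y, z].
In Python, from station import * gives the robot as it stands.
- The arm moves only by the tool drive_tool, never from a script. Its argument "increments" is a list of rows, each an object of numbers: "claw": the finger opening in m, from 0 to 0.0854; "dx", "dy", "dz": the shift along the tool's x, y, z in m; "wx", "wy", "wz": the turn, a rotation vector about the tool's x, y, z in degrees. A call has 1 to 20 rows; each row shifts and turns the commanded pose from where the row before left it, along the tool's axes as they then stand; what a row does not reach is not made up. A row lasts 1/8 s, in which the tool goes at most 62.5 mm and 10.7 degrees, less where a joint would pass 70% of its speed; a pose out of reach is approached as far as the arm can. A call with a gripper value outside its range is refused whole. The fingers move at their own pace and stop on an object; "newtons" is the grip in N (left out, the last holds). Time passes only in rows, so rows that do not move let the fingers close. It gives the time, the measured TCP pose, the force, the opening and the grip force at its end, in the units of the state.
- get_obs(): the state, without advancing time (a new reading comes with each control period).
- read_camera(name): name is "scene" or "top" or "wrist"; returns (picture, depth): 400x640x3 uint8, red, green, blue; 400x640 float32, m along the optical axis (not along the pixel's ray), 0 where there is no reading.
- calibration(name): a dict with "intrinsics" (3x3 intrinsics, pixels), "k1" (the pictures are not rectified: a ray, as slopes to the right and down, at radius r is drawn at 1 + k1 r^2 times it, then the intrinsics apply), "R" (3x3) and "t" (3): a world point X has camera coordinates R X + t; the wrist camera has in their place "mount" (4x4, takes a point from camera to tool coordinates, whose origin is the TCP and whose axes are the flange's). Camera axes: x right, y down, z forward; pixel columns grow to the right and rows downward; lengths in m; the calibration is good to about 2 mm. A picture is of the moment at which its call begins: read the wrist's pose just before it. calibration takes no time and is no camera call.
- hand_in(): hands the job in; it is judged then, once.
The state is a dict: "t": time; "q": joint angles; "joint_vel": joint speeds; "joint_torque": joint torques, N m; "eef_pos": TCP position; "tool_rot": TCP orientation; "contact_force": force on the tool from outside, world axes, zero at the start; "torque": the same for the moment, N m; "gripper_width": opening from 0.0 (shut) to 1.0 (fully open); "grasp_force": force on a finger pad.
Only numpy, scipy, OpenCV 4.12 (cv2) and the standard library are available. Lean on these libraries where they do the work, as an engineer would, in place of code of your own. Each camera call takes 0.05 s, during which the arm holds its last target. There are 200 camera calls.

## Working session

There is one attempt and no reset: what is moved stays moved. The work goes in short steps, Python scripts to look and compute and a tool call to move; the robot and the scene stay as the last step left them, time stands still between calls to the robot, and variables do not carry over. Pictures are saved under pics/ and viewed, at most 14 in all, crops included, and the job is handed in when it is done.

Besides the shell and the picture viewer there is one more tool, called after ">>>" in YAML: its name, and indented under it one key for each argument. drive_tool: Moves the arm, as the interface text tells. Its arguments: {"type":"object","properties":{"increments":{"type":"array","items":{"type":"object","properties":{"claw":{"type":"number"},"dx":{"type":"number"},"dy":{"type":"number"},"dz":{"type":"number"},"wx":{"type":"number"},"wy":{"type":"number"},"wz":{"type":"number"}}}},"newtons":{"type":"number"}},"required":["increments"]}

```bash
mkdir -p pics; ls; cat > h.py <<'E'
from station import *
import numpy as np, cv2
def shot(n,f):
    im,d=read_camera(n); cv2.imwrite('pics/'+f+'.png',im[:,:,::-1]); np.savez('/tmp/'+f,im=im,d=d); return im,d
def cal(n,obs=None):
    c=calibration(n)
    return c
def world(n,uv,depth=None,z=None,obs=None):
    """pixels (N,2) -> world by depth or plane z"""
    c=calibration(n); uv=np.atleast_2d(np.array(uv,float))
    K=np.array(c['intrinsics']); k1=c['k1']
    r=cv2.undistortPoints(uv.reshape(-1,1,2),K,np.array([k1,0,0,0.])).reshape(-1,2)
    ray=np.c_[r,np.ones(len(r))]
    if 'R' in c: R=np.array(c['R']);t=np.array(c['t']); Rw=R.T; o=-R.T@t
    else:
        M=np.array(c['mount']); from scipy.spatial.transform import Rotation as Ro
        q=obs['tool_rot']; Rt=Ro.from_quat([q[1],q[2],q[3],q[0]]).as_matrix()
        Rw=Rt@M[:3,:3]; o=Rt@M[:3,3]+np.array(obs['eef_pos'])
    dw=ray@Rw.T
    s=np.array(depth).reshape(-1) if depth is not None else (z-o[2])/dw[:,2]
    return o+dw*np.atleast_1d(s)[:,None]
E
python3 - <<'E'
from h import *
o=get_obs(); print(o)
shot('top','top0'); shot('scene','sc0')
for n in('top','scene','wrist'): print(n,calibration(n))
E
```

```text
pics
{'t': 0.0, 'q': array([ 1.18693871,  0.47780211,  0.02232878,  1.55646623, -0.01149858,
        1.10930203, -0.08312675]), 'joint_vel': array([-0.0009918 ,  0.00084236,  0.00048106,  0.00077713,  0.00145382,
        0.00065152, -0.0001922 ]), 'joint_torque': array([-2.19134258e-04, -5.96449256e+01,  1.60820883e+00, -2.81201720e+01,
        1.24727635e-02,  9.39546037e-03,  5.88094122e-05]), 'eef_pos': array([ 0.18362911, -0.64896481,  0.25531788]), 'tool_rot': array([-9.04427826e-04,  9.90508994e-01,  1.37444815e-01, -1.93252428e-04]), 'contact_force': array([-0.56627865,  0.20023335,  0.92696279]), 'torque': array([-0.00776735, -0.01354207, -0.02493061]), 'grasp_force': 0.0, 'gripper_width': 0.997640117574382}
top {'intrinsics': array([[487.28956326,   0.        , 324.5471241 ],
       [  0.        , 487.28956326, 198.45939749],
       [  0.        ,   0.        ,   1.        ]]), 'k1': -0.05007199331466853, 'R': array([[ 1.35234893e-02, -9.99907767e-01,  1.25419927e-03],
       [-9.97841551e-01, -1.35761327e-02, -6.42489471e-02],
       [ 6.42600484e-02, -3.82622196e-04, -9.97
[... 330 characters left out ...]
  [ 0.39865762, -0.46366925, -0.79125402],
       [-0.53658625,  0.58175848, -0.61125467]]), 't': array([-0.40797831, -0.10971334,  1.40909867])}
wrist {'intrinsics': array([[331.65500045,   0.        , 316.65683523],
       [  0.        , 331.65500045, 202.98814358],
       [  0.        ,   0.        ,   1.        ]]), 'k1': -0.02396588653950894, 'mount': array([[ 8.80739241e-04, -9.47652550e-01, -3.19302160e-01,
         8.25454875e-02],
       [ 9.99999557e-01,  9.41126033e-04, -3.48310638e-05,
         6.20595577e-04],
       [ 3.33511322e-04, -3.19301988e-01,  9.47652958e-01,
        -1.17367029e-01],
       [ 0.00000000e+00,  0.00000000e+00,  0.00000000e+00,
         1.00000000e+00]])}
```

View pics/top0.png

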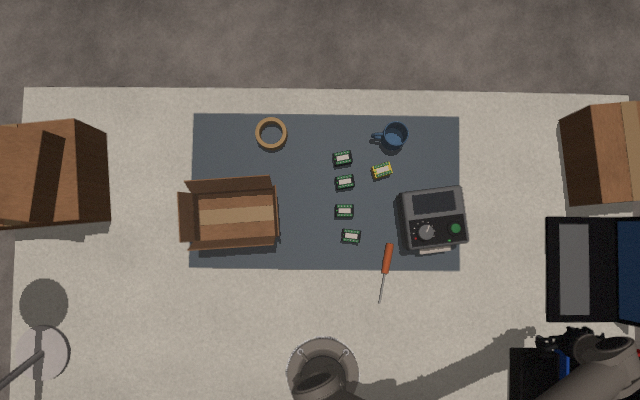

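View pics/sc0.png

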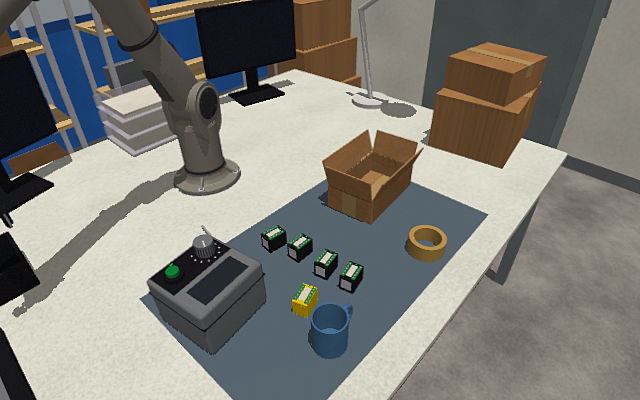

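All four black modules are present, at top-view (343,157), (345,181), (344,211) and (351,236). The yellow look-alike at (382,170) is to be left alone. The carton is at (235,215) and the printer at (434,218).

```bash
python3 - <<'E'
from h import *
f=np.load('/tmp/top0.npz'); im,d=f['im'],f['d']
vv,uu=np.mgrid[0:400,0:640]
P=world('top',np.c_[uu.ravel(),vv.ravel()],d.ravel()).reshape(400,640,3)
z=P[...,2]; print('bench z',np.median(z[120:150,200:240]),np.median(z[240:260,300:320]))
hsv=cv2.cvtColor(im,cv2.COLOR_RGB2HSV)
m=((z>0.035)&(z<0.06)).astype(np.uint8); m[:,:320]=0;m[:,400:]=0;m[:140]=0;m[260:]=0
n,l,st,c=cv2.connectedComponentsWithStats(m)
for i in range(1,n):
    if st[i,4]<60: continue
    p=P[l==i]; r=cv2.minAreaRect((p[:,:2]*1000).astype(np.float32))
    print(c[i].round(),st[i,4],'med',np.median(p,0).round(3),'rect',np.round(r[0]),np.round(r[1]),round(r[2],1),'hue',np.median(hsv[l==i],0))
# printer
m=((z>0.12)&(z<0.16)).astype(np.uint8); m[:,:390]=0;m[:,480:]=0;m[:170]=0;m[260:]=0
p=P[m>0]; print('printer',cv2.minAreaRect((p[:,:2]*1000).astype(np.float32)),np.median(p[:,2]))
# carton interior floor
m=((z>-0.01)&(z<0.02)).astype(np.uint8)
sub=m.copy(); sub[:,:200]=0; sub[:,278:]=0; sub[:192]=0; sub[245:]=0
p=P[sub>0]; print('floor',cv2.minAreaRect((p[:,:2]*1000).astype(np.float32)))
for v in (182,200,215,230,246): print(v,[(u,tuple(P[v,u].round(3))) for u in range(178,286,7)])
E
python3 - <<'E'
import cv2
a=cv2.imread('pics/top0.png')
b=cv2.resize(a[170:260,170:290],None,fx=6,fy=6,interpolation=cv2.INTER_CUBIC)
cv2.imwrite('pics/c1.png',b)
E
```

```text
bench z 0.0003480870837596628 8.307540991514539e-05
[342. 157.] 233 med [ 0.705 -0.052  0.047] rect [705. -52.] [40. 60.] 12.1 hue [ 62.  31. 107.]
[382. 169.] 229 med [ 0.667 -0.182  0.047] rect [ 667. -182.] [40. 61.] 20.2 hue [ 24. 103. 137.]
[344. 181.] 230 med [ 0.627 -0.061  0.048] rect [627. -60.] [40. 60.] 11.1 hue [ 63.  31. 103.]
[344. 210.] 230 med [ 0.533 -0.06   0.048] rect [533. -60.] [39. 59.] 0.7 hue [ 62.  32. 107.]
[351. 235.] 233 med [ 0.452 -0.083  0.048] rect [452. -83.] [60. 40.] 83.4 hue [ 62.  32. 106.]
printer ((511.5574951171875, -335.28839111328125), (180.40013122558594, 189.6710968017578), 7.950993537902832) 0.13912462468217268
floor ((504.0599060058594, 289.447998046875), (173.16180419921875, 259.43328857421875), 0.7461601495742798)
182 [(178, (np.float64(0.621), np.float64(0.494), np.float64(0.004))), (185, (np.float64(0.607), np.float64(0.428), np.float64(0.152))), (192, (np.float64(0.607), np.float64(0.406), np.float64(0.153))), (199, (np.float64(0.608), np.float64(0.387), np.float64(0.145))), (206, (np.float64(0.609), np.float64(0.367), np.float64(0.1
[... 4272 characters left out ...]
float64(0.338), np.float64(0.149))), (220, (np.float64(0.415), np.float64(0.317), np.float64(0.146))), (227, (np.float64(0.416), np.float64(0.294), np.float64(0.154))), (234, (np.float64(0.416), np.float64(0.273), np.float64(0.159))), (241, (np.float64(0.416), np.float64(0.251), np.float64(0.159))), (248, (np.float64(0.417), np.float64(0.231), np.float64(0.158))), (255, (np.float64(0.411), np.float64(0.232), np.float64(-0.004))), (262, (np.float64(0.412), np.float64(0.209), np.float64(-0.005))), (269, (np.float64(0.412), np.float64(0.186), np.float64(-0.004))), (276, (np.float64(0.413), np.float64(0.162), np.float64(0.002))), (283, (np.float64(0.413), np.float64(0.139), np.float64(-0.006)))]
```

View pics/c1.png

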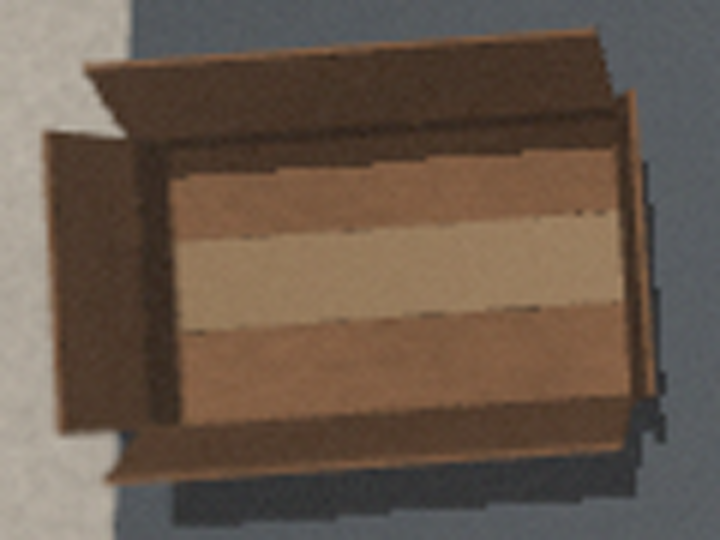

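```bash
python3 - <<'E'
from h import *
go(.452,-.083,.255,-6.6)
go(.533,-.060,.255,.7)
E
```

```text
turn [-0.1  0.  22.4] shift mm [ 2.015e+02 -5.931e+02  4.000e-01]
turn [-0.1  0.  15.1] shift mm [ 3.565e+02 -5.847e+02  4.000e-01]
```

>>> drive_tool:
  increments:
    - {"wz":7.5,"claw":0.085}
    - {"wz":7.5}
    - {"wz":7.4}
    - {"dx":0.0168,"dy":-0.0494}
    - {"dx":0.0168,"dy":-0.0494}
    - {"dx":0.0168,"dy":-0.0494}
    - {"dx":0.0168,"dy":-0.0494}
    - {"dx":0.0168,"dy":-0.0494}
    - {"dx":0.0168,"dy":-0.0494}
    - {"dx":0.0168,"dy":-0.0494}
    - {"dx":0.0168,"dy":-0.0494}
    - {"dx":0.0168,"dy":-0.0494}
    - {"dx":0.0168,"dy":-0.0494}
    - {"dx":0.0168,"dy":-0.0494}
    - {"dx":0.0168,"dy":-0.0494}
    - {}
    - {}
  newtons: 40

```text
schema error: expected keys claw, dx, dy, dz, wx, wy, wz
```

```bash
python3 - <<'E'
from h import *
im,d=shot('top','t1'); modules(cloud(d),im)
p,R,o=pose(); im,d=shot('wrist','w1'); modules(cloud(d,'wrist',o),im)
P=cloud(d,'wrist',o); m=(P[...,2]>.035)&(P[...,2]<.06)
print(p,o['q'].round(2)); n,l,st,c=cv2.connectedComponentsWithStats(m.astype(np.uint8))
for i in range(1,n):
    if st[i,4]>800: r=cv2.minAreaRect((P[l==i][:,:2]*1000).astype(np.float32)); print(st[i],r)
go(.452,-.083,.255,-6.6)
E
```

```text
[342. 158.] [704.3 -52.6] [40. 60.] yaw 13.0 hue 62.0
[382. 169.] [ 667.2 -182.1] [40. 60.] yaw 18.2 hue 23.0
[344. 181.] [626.8 -60.4] [40. 60.] yaw 10.8 hue 63.0
[344. 210.] [533.1 -60.2] [39. 59.] yaw 0.4 hue 63.0
[351. 235.] [451.5 -82.9] [60. 40.] yaw -6.6 hue 62.0
[ 0.18369309 -0.64910072  0.25553246] [ 1.19  0.48  0.02  1.56 -0.01  1.11 -0.08]
[ 589  169   51  102 2105] ((229.72164916992188, -978.4088134765625), (108.54640197753906, 12.509459495544434), 4.555033206939697)
[ 261  245  116   40 1232] ((90.31637573242188, -679.7523803710938), (5.365939140319824, 128.68272399902344), 1.0931062698364258)
[ 352  277   60   96 1018] ((19.140899658203125, -766.0738525390625), (24.080947875976562, 150.02403259277344), 80.48602294921875)
[ 501  306  111   36 1138] ((90.59871673583984, -977.3073120117188), (16.19521713256836, 128.87660217285156), 6.941707611083984)
turn [-0.1  0.  22.4] shift mm [ 201.4 -593.3    0.7]
```

View pics/w1.png

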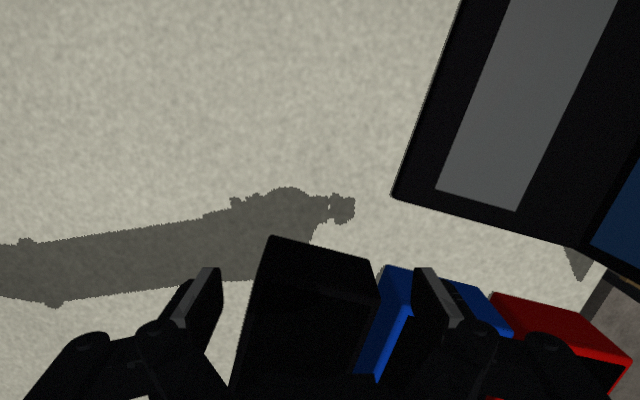

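The move was refused because every row needs all its keys, so this is still the start view: floor, shadow and a monitor. I'll resend with full rows.

>>> drive_tool:
  increments:
    - {"claw":0.085,"dx":0,"dy":0,"dz":0,"wx":0,"wy":0,"wz":7.5}
    - {"claw":0.085,"dx":0,"dy":0,"dz":0,"wx":0,"wy":0,"wz":7.5}
    - {"claw":0.085,"dx":0,"dy":0,"dz":0,"wx":0,"wy":0,"wz":7.4}
    - {"claw":0.085,"dx":0.0183,"dy":-0.0539,"dz":0,"wx":0,"wy":0,"wz":0}
    - {"claw":0.085,"dx":0.0183,"dy":-0.0539,"dz":0,"wx":0,"wy":0,"wz":0}
    - {"claw":0.085,"dx":0.0183,"dy":-0.0539,"dz":0,"wx":0,"wy":0,"wz":0}
    - {"claw":0.085,"dx":0.0183,"dy":-0.0539,"dz":0,"wx":0,"wy":0,"wz":0}
    - {"claw":0.085,"dx":0.0183,"dy":-0.0539,"dz":0,"wx":0,"wy":0,"wz":0}
    - {"claw":0.085,"dx":0.0183,"dy":-0.0539,"dz":0,"wx":0,"wy":0,"wz":0}
    - {"claw":0.085,"dx":0.0183,"dy":-0.0539,"dz":0,"wx":0,"wy":0,"wz":0}
    - {"claw":0.085,"dx":0.0183,"dy":-0.0539,"dz":0,"wx":0,"wy":0,"wz":0}
    - {"claw":0.085,"dx":0.0183,"dy":-0.0539,"dz":0,"wx":0,"wy":0,"wz":0}
    - {"claw":0.085,"dx":0.0183,"dy":-0.0539,"dz":0,"wx":0,"wy":0,"wz":0}
    - {"claw":0.085,"dx":0.0183,"dy":-0.0539,"dz":0,"wx":0,"wy":0,"wz":0}
    - {"claw":0.085,"dx":0,"dy":0,"dz":0,"wx":0,"wy":0,"wz":0}
    - {"claw":0.085,"dx":0,"dy":0,"dz":0,"wx":0,"wy":0,"wz":0}
  newtons: 40

```text
t: 2.2
eef_pos: [0.4516, -0.084, 0.2561]
tool_rot: [0.0, 0.998, -0.057, -0.0]
contact_force: [0.4, -0.6, -0.8]
gripper_width: 0.992
grasp_force: 0.0
```

```bash
python3 - <<'E'
from h import *
im,d=shot('top','t1'); modules(cloud(d),im)
p,R,o=pose(); im,d=shot('wrist','w2')
P=cloud(d,'wrist',o); m=(P[...,2]>.03)&(P[...,2]<.06)
print(p,o['q'].round(2)); n,l,st,c=cv2.connectedComponentsWithStats(m.astype(np.uint8))
for i in range(1,n):
    if st[i,4]>800: r=cv2.minAreaRect((P[l==i][:,:2]*1000).astype(np.float32)); print(st[i],r)
go(.4515,-.083,.040,-6.6)
E
```

```text
[342. 157.] [704.5 -52.6] [40. 61.] yaw 12.4 hue 63.0
[382. 169.] [ 667.3 -182.3] [40. 60.] yaw 18.1 hue 23.0
[344. 181.] [627.2 -60.5] [40. 60.] yaw 11.1 hue 61.5
[344. 210.] [533.1 -60.4] [39. 59.] yaw 0.7 hue 63.0
[ 0.4513617  -0.08473476  0.25607975] [ 0.32  0.14 -0.3   2.03  0.05  0.98 -1.69]
[ 459    3   36  194 2566] ((502.54833984375, -245.88014221191406), (177.51568603515625, 10.072859764099121), 6.0985636711120605)
[  14   43   89  167 3743] ((527.8975219726562, 158.3401336669922), (159.9443359375, 4.796411991119385), 5.062983512878418)
[ 249   68   69   52 2865] ((534.773193359375, -63.294498443603516), (40.315757751464844, 60.48280715942383), 0.5684117674827576)
[ 287  153   61   40 2351] ((454.68280029296875, -86.01702880859375), (60.07255554199219, 38.23258590698242), 83.75321197509766)
turn [ 0.   0.  -0.1] shift mm [-1.000e-01 -2.000e+00  2.161e+02]
```

View pics/w2.png

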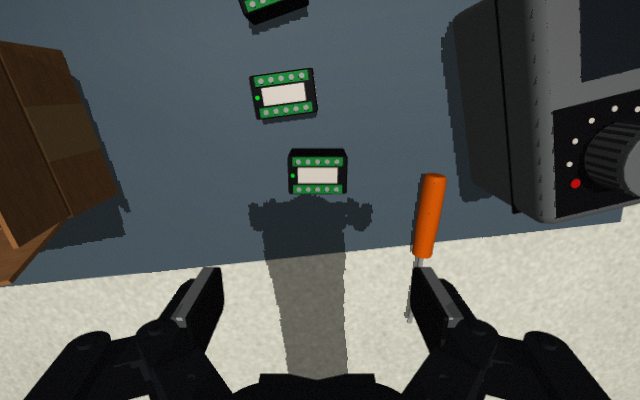

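The wrist view shows the target module at (317,171) and the next one at (284,93). The printer is on the right, the screwdriver at (425,220), and everything is clear. I'll descend and grip.

>>> drive_tool:
  increments:
    - {"claw":0.085,"dx":0.0015,"dy":0,"dz":0.055,"wx":0,"wy":0,"wz":0}
    - {"claw":0.085,"dx":0,"dy":0,"dz":0.055,"wx":0,"wy":0,"wz":0}
    - {"claw":0.085,"dx":0,"dy":0,"dz":0.055,"wx":0,"wy":0,"wz":0}
    - {"claw":0.085,"dx":0,"dy":0,"dz":0.03,"wx":0,"wy":0,"wz":0}
    - {"claw":0.085,"dx":0,"dy":0,"dz":0.021,"wx":0,"wy":0,"wz":0}
    - {"claw":0.045,"dx":0,"dy":0,"dz":0,"wx":0,"wy":0,"wz":0}
    - {"claw":0.045,"dx":0,"dy":0,"dz":0,"wx":0,"wy":0,"wz":0}
    - {"claw":0.045,"dx":0,"dy":0,"dz":0,"wx":0,"wy":0,"wz":0}
    - {"claw":0.045,"dx":0,"dy":0,"dz":0,"wx":0,"wy":0,"wz":0}
    - {"claw":0.045,"dx":0,"dy":0,"dz":0,"wx":0,"wy":0,"wz":0}
    - {"claw":0.045,"dx":0,"dy":0,"dz":0,"wx":0,"wy":0,"wz":0}
  newtons: 40

```text
t: 3.68
eef_pos: [0.4536, -0.0839, 0.0406]
tool_rot: [0.0, 0.998, -0.058, 0.0]
contact_force: [-0.6, 0.5, 2.5]
gripper_width: 0.694
grasp_force: 45.1
```

```bash
python3 - <<'E'
from h import *
p,R,o=pose(); print(p,o['gripper_width'],o['grasp_force'],o['contact_force'])
# D place; from lifted pose
y=-6.5
go(.4862,.2302,.26,4.9,(p[0],p[1],.26,y)); go(.4862,.2302,.26,4.9)
E
```

```text
[ 0.45360349 -0.08390748  0.04062368] 0.6940013252876182 45.05759954452515 [-0.55212537  0.54578103  2.46295239]
turn [  0.    0.  -11.4] shift mm [  59.3 -310.2   -0. ]
turn [  0.   -0.  -11.5] shift mm [  59.3 -310.2 -219.4]
```

>>> drive_tool:
  increments:
    - {"claw":0.045,"dx":0,"dy":0,"dz":-0.03,"wx":0,"wy":0,"wz":0}
    - {"claw":0.045,"dx":0,"dy":0,"dz":-0.06,"wx":0,"wy":0,"wz":0}
    - {"claw":0.045,"dx":0,"dy":0,"dz":-0.06,"wx":0,"wy":0,"wz":-5.7}
    - {"claw":0.045,"dx":0,"dy":0,"dz":-0.06,"wx":0,"wy":0,"wz":-5.7}
    - {"claw":0.045,"dx":0.0099,"dy":-0.0517,"dz":-0.01,"wx":0,"wy":0,"wz":0}
    - {"claw":0.045,"dx":0.0099,"dy":-0.0517,"dz":0,"wx":0,"wy":0,"wz":0}
    - {"claw":0.045,"dx":0.0099,"dy":-0.0517,"dz":0,"wx":0,"wy":0,"wz":0}
    - {"claw":0.045,"dx":0.0099,"dy":-0.0517,"dz":0,"wx":0,"wy":0,"wz":0}
    - {"claw":0.045,"dx":0.0099,"dy":-0.0517,"dz":0,"wx":0,"wy":0,"wz":0}
    - {"claw":0.045,"dx":0.0098,"dy":-0.0517,"dz":0,"wx":0,"wy":0,"wz":0}
    - {"claw":0.045,"dx":0,"dy":0,"dz":0,"wx":0,"wy":0,"wz":0}
    - {"claw":0.045,"dx":0,"dy":0,"dz":0,"wx":0,"wy":0,"wz":0}
  newtons: 40

```text
t: 5.18
eef_pos: [0.4862, 0.2296, 0.2597]
tool_rot: [0.001, 0.999, 0.042, -0.001]
contact_force: [0.2, -0.4, -2.4]
gripper_width: 0.699
grasp_force: 44.6
```

```bash
python3 - <<'E'
from h import *
p,R,o=pose(); print(p,o['gripper_width'],o['grasp_force'],o['q'].round(2))
go(.4862,.2302,.047,4.9)
im,d=shot('wrist','w3')
E
```

```text
[0.48618267 0.22962985 0.25974063] 0.6989973476988256 44.614450335502625 [-0.09  0.3  -0.56  1.85  0.18  1.04 -2.21]
turn [ 0.1  0.1 -0.1] shift mm [ 1.000e-01 -6.000e-01  2.127e+02]
```

View pics/w3.png

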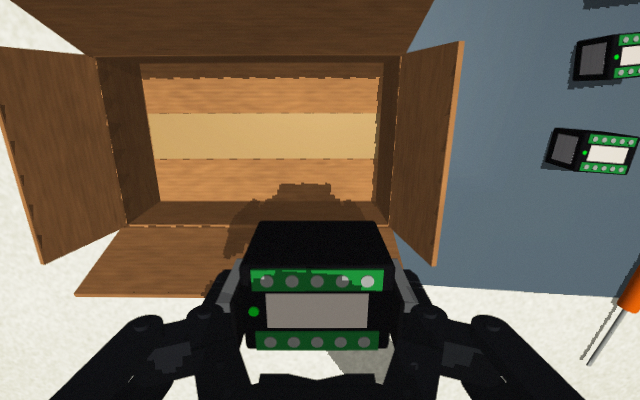

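The wrist view shows the module held level. Carton floor corners are at about (140,65), (383,65), (160,202) and (375,202). I'll check the carton pose from this closer view.

```bash
python3 - <<'E'
from h import *
p,R,o=pose(); f=np.load('/tmp/w3.npz'); P=cloud(f['d'],'wrist',o)
for q in [(148,136),(376,136),(263,80),(263,114),(263,158),(263,195),(263,62),(398,100),(260,56),(125,225),(388,222),(98,57),(398,54)]: print(q,P[q[1],q[0]].round(4))
C=np.array([.514,.2928]);a=np.radians(4.9);Rc=np.array([[np.cos(a),-np.sin(a)],[np.sin(a),np.cos(a)]])
k=(abs(P[...,2]-.004)<.006); k[:,:120]=0;k[:,400:]=0;k[215:]=0;k[:55]=0
L=(P[k][:,:2]-C)@Rc; print('floor pts local pct',np.percentile(L,[1,99],axis=0))
E
```

```text
(148, 136) [0.5069 0.4177 0.0067]
(376, 136) [0.5274 0.1653 0.0052]
(263, 80) [0.5755 0.2925 0.004 ]
(263, 114) [0.5405 0.2913 0.0037]
(263, 158) [0.4922 0.2896 0.0049]
(263, 195) [0.4479 0.2883 0.0041]
(263, 62) [0.5932 0.293  0.0046]
(398, 100) [0.5677 0.1647 0.0796]
(260, 56) [0.5938 0.2862 0.0662]
(125, 225) [0.4311 0.4105 0.0808]
(388, 222) [0.4543 0.1557 0.0775]
(98, 57) [0.582  0.4219 0.0754]
(398, 54) [0.6041 0.1701 0.0782]
floor pts local pct [[-0.07251461 -0.13026442]
 [ 0.07802926  0.12392611]]
```

>>> drive_tool:
  increments:
    - {"claw":0.045,"dx":0,"dy":0,"dz":0.055,"wx":0,"wy":0,"wz":0}
    - {"claw":0.045,"dx":0,"dy":0,"dz":0.055,"wx":0,"wy":0,"wz":0}
    - {"claw":0.045,"dx":0,"dy":0,"dz":0.05,"wx":0,"wy":0,"wz":0}
    - {"claw":0.045,"dx":0,"dy":0,"dz":0.03,"wx":0,"wy":0,"wz":0}
    - {"claw":0.045,"dx":0,"dy":0,"dz":0.015,"wx":0,"wy":0,"wz":0}
    - {"claw":0.045,"dx":0,"dy":0,"dz":0.008,"wx":0,"wy":0,"wz":0}
    - {"claw":0.045,"dx":0,"dy":0,"dz":0,"wx":0,"wy":0,"wz":0}
  newtons: 40

```text
t: 6.1
eef_pos: [0.4871, 0.2301, 0.0478]
tool_rot: [-0.0, 0.999, 0.042, 0.0]
contact_force: [-1.1, -0.8, -1.5]
gripper_width: 0.7
grasp_force: 44.5
```

>>> drive_tool:
  increments:
    - {"claw":0.045,"dx":0,"dy":0,"dz":0.002,"wx":0,"wy":0,"wz":0}
    - {"claw":0.085,"dx":0,"dy":0,"dz":0,"wx":0,"wy":0,"wz":0}
    - {"claw":0.085,"dx":0,"dy":0,"dz":0,"wx":0,"wy":0,"wz":0}
    - {"claw":0.085,"dx":0,"dy":0,"dz":0,"wx":0,"wy":0,"wz":0}
    - {"claw":0.085,"dx":0,"dy":0,"dz":-0.05,"wx":0,"wy":0,"wz":0}
    - {"claw":0.085,"dx":0,"dy":0,"dz":-0.055,"wx":0,"wy":0,"wz":0}
    - {"claw":0.085,"dx":0,"dy":0,"dz":-0.055,"wx":0,"wy":0,"wz":0}
    - {"claw":0.085,"dx":0,"dy":0,"dz":-0.054,"wx":0,"wy":0,"wz":4.2}
    - {"claw":0.085,"dx":0.0087,"dy":0.0583,"dz":0,"wx":0,"wy":0,"wz":0}
    - {"claw":0.085,"dx":0.0087,"dy":0.0583,"dz":0,"wx":0,"wy":0,"wz":0}
    - {"claw":0.085,"dx":0.0087,"dy":0.0583,"dz":0,"wx":0,"wy":0,"wz":0}
    - {"claw":0.085,"dx":0.0087,"dy":0.0583,"dz":0,"wx":0,"wy":0,"wz":0}
    - {"claw":0.085,"dx":0.0087,"dy":0.0583,"dz":0,"wx":0,"wy":0,"wz":0}
    - {"claw":0.085,"dx":0,"dy":0,"dz":0,"wx":0,"wy":0,"wz":0}
  newtons: 40

```text
t: 7.85
eef_pos: [0.5332, -0.0667, 0.2596]
tool_rot: [0.001, 1.0, 0.001, 0.0]
contact_force: [0.3, 1.4, 0.5]
gripper_width: 0.998
grasp_force: 0.0
```

```bash
cat >> h.py <<'E'
def incarton(P):
    "block tops inside the carton, local mm"
    C=np.array([.514,.2928]);a=np.radians(4.9);Rc=np.array([[np.cos(a),-np.sin(a)],[np.sin(a),np.cos(a)]])
    L=(P[...,:2]-C)@Rc; z=P[...,2]
    m=(abs(L[...,0])<.07)&(abs(L[...,1])<.122)&(z>.043)&(z<.065); n,l,st,c=cv2.connectedComponentsWithStats(m.astype(np.uint8))
    for i in range(1,n):
        if st[i,4]>60: r=cv2.minAreaRect((L[l==i]*1000).astype(np.float32)); print('in carton',st[i,4],np.round(r[0]),np.round(r[1]),round(r[2],1),'z',np.median(z[l==i]).round(3))
E
python3 - <<'E'
from h import *
im,d=shot('top','t2'); P=cloud(d); modules(P,im); incarton(P)
p,R,o=pose(); im,d=shot('wrist','w4')
P=cloud(d,'wrist',o); m=(P[...,2]>.03)&(P[...,2]<.06); n,l,st,c=cv2.connectedComponentsWithStats(m.astype(np.uint8))
for i in range(1,n):
    if 1500<st[i,4]<4000: r=cv2.minAreaRect((P[l==i][:,:2]*1000).astype(np.float32)); print(st[i],r)
go(.5345,-.062,.040,.6)
E
```

```text
[342. 157.] [705.  -52.3] [41. 60.] yaw 11.8 hue 62.0
[382. 169.] [ 667.2 -182.3] [40. 61.] yaw 18.4 hue 23.0
in carton 233 [-33. -57.] [60. 40.] 90.0 z 0.052
[ 411    0   78   64 3441] ((669.8104858398438, -185.0195770263672), (40.486480712890625, 61.438133239746094), 18.071504592895508)
[ 282   48   70   57 2940] ((629.55322265625, -63.54148864746094), (40.45322799682617, 60.35020446777344), 11.286493301391602)
[  70  101   61  155 2921] ((527.5070190429688, 158.17701721191406), (160.3750762939453, 4.380770683288574), 4.982204914093018)
[ 478  100  162  184 2893] ((545.2733764648438, -276.47491455078125), (115.47137451171875, 235.83551025390625), 56.838233947753906)
[ 287  153   60   40 2298] ((535.7341918945312, -63.402957916259766), (38.19182205200195, 60.0282096862793), 0.546817421913147)
turn [-0.  -0.  -0.1] shift mm [  1.4   1.1 219.7]
```

>>> drive_tool:
  increments:
    - {"claw":0.085,"dx":0.0014,"dy":0.001,"dz":0.055,"wx":0,"wy":0,"wz":0}
    - {"claw":0.085,"dx":0,"dy":0,"dz":0.055,"wx":0,"wy":0,"wz":0}
    - {"claw":0.085,"dx":0,"dy":0,"dz":0.055,"wx":0,"wy":0,"wz":0}
    - {"claw":0.085,"dx":0,"dy":0,"dz":0.033,"wx":0,"wy":0,"wz":0}
    - {"claw":0.085,"dx":0,"dy":0,"dz":0.021,"wx":0,"wy":0,"wz":0}
    - {"claw":0.045,"dx":0,"dy":0,"dz":0,"wx":0,"wy":0,"wz":0}
    - {"claw":0.045,"dx":0,"dy":0,"dz":0,"wx":0,"wy":0,"wz":0}
    - {"claw":0.045,"dx":0,"dy":0,"dz":0,"wx":0,"wy":0,"wz":0}
    - {"claw":0.045,"dx":0,"dy":0,"dz":0,"wx":0,"wy":0,"wz":0}
    - {"claw":0.045,"dx":0,"dy":0,"dz":0,"wx":0,"wy":0,"wz":0}
  newtons: 40

```text
t: 9.2
eef_pos: [0.5349, -0.0616, 0.041]
tool_rot: [-0.0, 1.0, 0.005, 0.0]
contact_force: [-1.2, 0.8, 5.0]
gripper_width: 0.695
grasp_force: 45.8
```

```bash
python3 - <<'E'
from h import *
p,R,o=pose(); print(p)
go(.552,.2358,.26,4.9)
E
```

```text
[ 0.53489542 -0.06163364  0.04100871]
turn [ 0.  -0.1 -4.3] shift mm [  42.4 -294.9 -219. ]
```

>>> drive_tool:
  increments:
    - {"claw":0.045,"dx":0,"dy":0,"dz":-0.04,"wx":0,"wy":0,"wz":0}
    - {"claw":0.045,"dx":0,"dy":0,"dz":-0.06,"wx":0,"wy":0,"wz":0}
    - {"claw":0.045,"dx":0,"dy":0,"dz":-0.06,"wx":0,"wy":0,"wz":0}
    - {"claw":0.045,"dx":0,"dy":0,"dz":-0.059,"wx":0,"wy":0,"wz":-4.3}
    - {"claw":0.045,"dx":0.0085,"dy":-0.059,"dz":0,"wx":0,"wy":0,"wz":0}
    - {"claw":0.045,"dx":0.0085,"dy":-0.059,"dz":0,"wx":0,"wy":0,"wz":0}
    - {"claw":0.045,"dx":0.0085,"dy":-0.059,"dz":0,"wx":0,"wy":0,"wz":0}
    - {"claw":0.045,"dx":0.0085,"dy":-0.059,"dz":0,"wx":0,"wy":0,"wz":0}
    - {"claw":0.045,"dx":0.0085,"dy":-0.059,"dz":0,"wx":0,"wy":0,"wz":0}
    - {"claw":0.045,"dx":0,"dy":0,"dz":0,"wx":0,"wy":0,"wz":0}
    - {"claw":0.045,"dx":0,"dy":0,"dz":0,"wx":0,"wy":0,"wz":0}
    - {"claw":0.045,"dx":0,"dy":0,"dz":0.055,"wx":0,"wy":0,"wz":0}
    - {"claw":0.045,"dx":0,"dy":0,"dz":0.055,"wx":0,"wy":0,"wz":0}
    - {"claw":0.045,"dx":0,"dy":0,"dz":0.05,"wx":0,"wy":0,"wz":0}
    - {"claw":0.045,"dx":0,"dy":0,"dz":0.03,"wx":0,"wy":0,"wz":0}
    - {"claw":0.045,"dx":0,"dy":0,"dz":0.015,"wx":0,"wy":0,"wz":0}
    - {"claw":0.045,"dx":0,"dy":0,"dz":0.0085,"wx":0,"wy":0,"wz":0}
    - {"claw":0.045,"dx":0,"dy":0,"dz":0,"wx":0,"wy":0,"wz":0}
  newtons: 40

```text
t: 11.45
eef_pos: [0.5524, 0.2356, 0.0465]
tool_rot: [-0.0, 0.999, 0.042, 0.001]
contact_force: [0.2, -0.2, -2.2]
gripper_width: 0.695
grasp_force: 45.2
```

```bash
python3 - <<'E'
from h import *
p,R,o=pose(); print(p)
go(.6285,-.062,.26,11.1)
im,d=shot('top','t3'); modules(cloud(d),im)
E
```

```text
[0.55240893 0.23555062 0.04646926]
turn [-0.  -0.1 -6.2] shift mm [  17.4  306.6 -213.5]
[342. 157.] [704.6 -52.3] [40. 60.] yaw 12.0 hue 63.0
[382. 169.] [ 667.1 -181.7] [41. 61.] yaw 18.2 hue 23.0
[344. 181.] [627.1 -60.5] [40. 60.] yaw 11.6 hue 64.0
```

Release and go to the third module.

>>> drive_tool:
  increments:
    - {"claw":0.085,"dx":0,"dy":0,"dz":0.001,"wx":0,"wy":0,"wz":0}
    - {"claw":0.085,"dx":0,"dy":0,"dz":0,"wx":0,"wy":0,"wz":0}
    - {"claw":0.085,"dx":0,"dy":0,"dz":0,"wx":0,"wy":0,"wz":0}
    - {"claw":0.085,"dx":0,"dy":0,"dz":-0.05,"wx":0,"wy":0,"wz":0}
    - {"claw":0.085,"dx":0,"dy":0,"dz":-0.055,"wx":0,"wy":0,"wz":0}
    - {"claw":0.085,"dx":0,"dy":0,"dz":-0.055,"wx":0,"wy":0,"wz":0}
    - {"claw":0.085,"dx":0,"dy":0,"dz":-0.054,"wx":0,"wy":0,"wz":-6.2}
    - {"claw":0.085,"dx":0.0029,"dy":0.0511,"dz":0,"wx":0,"wy":0,"wz":0}
    - {"claw":0.085,"dx":0.0029,"dy":0.0511,"dz":0,"wx":0,"wy":0,"wz":0}
    - {"claw":0.085,"dx":0.0029,"dy":0.0511,"dz":0,"wx":0,"wy":0,"wz":0}
    - {"claw":0.085,"dx":0.0029,"dy":0.0511,"dz":0,"wx":0,"wy":0,"wz":0}
    - {"claw":0.085,"dx":0.0029,"dy":0.0511,"dz":0,"wx":0,"wy":0,"wz":0}
    - {"claw":0.085,"dx":0.0029,"dy":0.0511,"dz":0,"wx":0,"wy":0,"wz":0}
    - {"claw":0.085,"dx":0,"dy":0,"dz":0,"wx":0,"wy":0,"wz":0}
    - {"claw":0.085,"dx":0,"dy":0,"dz":0,"wx":0,"wy":0,"wz":0}
  newtons: 40

```text
t: 13.38
eef_pos: [0.6277, -0.061, 0.2594]
tool_rot: [-0.0, 0.995, 0.097, 0.0]
contact_force: [-0.7, 0.9, 0.8]
gripper_width: 0.997
grasp_force: 0.0
```

```bash
cat >> h.py <<'E'
def wmods(f):
    p,R,o=pose(); im,d=shot('wrist',f); P=cloud(d,'wrist',o); m=(P[...,2]>.03)&(P[...,2]<.06); n,l,st,c=cv2.connectedComponentsWithStats(m.astype(np.uint8))
    for i in range(1,n):
        if 1500<st[i,4]<4000: r=cv2.minAreaRect((P[l==i][:,:2]*1000).astype(np.float32)); print('wrist',st[i,:2],np.round(r[0],1),np.round(r[1]),r[2])
    print(p)
E
python3 - <<'E'
from h import *
im,d=shot('top','t4'); P=cloud(d); modules(P,im); incarton(P)
wmods('w5'); go(.6285,-.062,.040,11.3)
E
```

```text
in carton 225 [ 32. -58.] [59. 40.] 89.8 z 0.052
in carton 230 [-33. -57.] [40. 60.] 0.0 z 0.052
wrist [527   6] [ 788.7 -243.5] [71. 31.] 21.73048973083496
wrist [296  73] [707.2 -55.4] [40. 60.] 12.249329566955566
wrist [412 136] [ 669.7 -185. ] [40. 60.] 18.390138626098633
wrist [  0 140] [551.3 178.4] [195.  92.] 39.0121955871582
wrist [291 154] [630.  -63.5] [39. 60.] 11.265140533447266
wrist [448 234] [ 597.1 -313. ] [ 56. 191.] 26.74540901184082
[ 0.62770621 -0.05997017  0.25939446]
turn [-0. -0. -0.] shift mm [  0.3   2.5 219.4]
```

>>> drive_tool:
  increments:
    - {"claw":0.085,"dx":0.0005,"dy":0.002,"dz":0.055,"wx":0,"wy":0,"wz":0}
    - {"claw":0.085,"dx":0,"dy":0,"dz":0.055,"wx":0,"wy":0,"wz":0}
    - {"claw":0.085,"dx":0,"dy":0,"dz":0.055,"wx":0,"wy":0,"wz":0}
    - {"claw":0.085,"dx":0,"dy":0,"dz":0.033,"wx":0,"wy":0,"wz":0}
    - {"claw":0.085,"dx":0,"dy":0,"dz":0.021,"wx":0,"wy":0,"wz":0}
    - {"claw":0.045,"dx":0,"dy":0,"dz":0,"wx":0,"wy":0,"wz":0}
    - {"claw":0.045,"dx":0,"dy":0,"dz":0,"wx":0,"wy":0,"wz":0}
    - {"claw":0.045,"dx":0,"dy":0,"dz":0,"wx":0,"wy":0,"wz":0}
    - {"claw":0.045,"dx":0,"dy":0,"dz":0,"wx":0,"wy":0,"wz":0}
    - {"claw":0.045,"dx":0,"dy":0,"dz":0,"wx":0,"wy":0,"wz":0}
  newtons: 40

```text
t: 14.72
eef_pos: [0.6293, -0.0637, 0.0409]
tool_rot: [0.0, 0.995, 0.097, 0.001]
contact_force: [-1.7, 0.0, 6.0]
gripper_width: 0.693
grasp_force: 46.5
```

```bash
python3 - <<'E'
from h import *
p,R,o=pose(); print(p)
go(.476,.3498,.26,4.9)
E
```

```text
[ 0.62926559 -0.06373027  0.04091247]
turn [ 0.  -0.1  6.2] shift mm [-117.4 -425.1 -219.1]
```

>>> drive_tool:
  increments:
    - {"claw":0.045,"dx":0,"dy":0,"dz":-0.04,"wx":0,"wy":0,"wz":0}
    - {"claw":0.045,"dx":0,"dy":0,"dz":-0.06,"wx":0,"wy":0,"wz":0}
    - {"claw":0.045,"dx":0,"dy":0,"dz":-0.06,"wx":0,"wy":0,"wz":0}
    - {"claw":0.045,"dx":0,"dy":0,"dz":-0.059,"wx":0,"wy":0,"wz":6.2}
    - {"claw":0.045,"dx":-0.0147,"dy":-0.0531,"dz":0,"wx":0,"wy":0,"wz":0}
    - {"claw":0.045,"dx":-0.0147,"dy":-0.0531,"dz":0,"wx":0,"wy":0,"wz":0}
    - {"claw":0.045,"dx":-0.0147,"dy":-0.0531,"dz":0,"wx":0,"wy":0,"wz":0}
    - {"claw":0.045,"dx":-0.0147,"dy":-0.0531,"dz":0,"wx":0,"wy":0,"wz":0}
    - {"claw":0.045,"dx":-0.0147,"dy":-0.0531,"dz":0,"wx":0,"wy":0,"wz":0}
    - {"claw":0.045,"dx":-0.0147,"dy":-0.0531,"dz":0,"wx":0,"wy":0,"wz":0}
    - {"claw":0.045,"dx":-0.0147,"dy":-0.0531,"dz":0,"wx":0,"wy":0,"wz":0}
    - {"claw":0.045,"dx":-0.0147,"dy":-0.0531,"dz":0,"wx":0,"wy":0,"wz":0}
    - {"claw":0.045,"dx":0,"dy":0,"dz":0,"wx":0,"wy":0,"wz":0}
    - {"claw":0.045,"dx":0,"dy":0,"dz":0,"wx":0,"wy":0,"wz":0}
  newtons: 40

```text
t: 16.48
eef_pos: [0.4751, 0.349, 0.2584]
tool_rot: [0.001, 0.999, 0.043, -0.0]
contact_force: [0.5, -0.4, -1.6]
gripper_width: 0.696
grasp_force: 45.5
```

```bash
python3 - <<'E'
from h import *
p,R,o=pose(); print(p,o['q'].round(2))
go(.476,.3498,.0465,4.9)
im,d=shot('top','t5'); modules(cloud(d),im)
E
```

```text
[0.47511475 0.3490468  0.25835013] [-0.27  0.4  -0.61  1.73  0.26  1.09 -2.45]
turn [0.1 0.  0. ] shift mm [  0.9  -0.7 211.9]
[342. 158.] [704.7 -52.3] [40. 60.] yaw 11.9 hue 63.0
[382. 169.] [ 667.2 -182. ] [40. 60.] yaw 17.8 hue 23.0
```

>>> drive_tool:
  increments:
    - {"claw":0.045,"dx":0,"dy":0,"dz":0.055,"wx":0,"wy":0,"wz":0}
    - {"claw":0.045,"dx":0,"dy":0,"dz":0.055,"wx":0,"wy":0,"wz":0}
    - {"claw":0.045,"dx":0,"dy":0,"dz":0.05,"wx":0,"wy":0,"wz":0}
    - {"claw":0.045,"dx":0,"dy":0,"dz":0.03,"wx":0,"wy":0,"wz":0}
    - {"claw":0.045,"dx":0,"dy":0,"dz":0.015,"wx":0,"wy":0,"wz":0}
    - {"claw":0.045,"dx":0,"dy":0,"dz":0.0075,"wx":0,"wy":0,"wz":0}
    - {"claw":0.045,"dx":0,"dy":0,"dz":0,"wx":0,"wy":0,"wz":0}
    - {"claw":0.085,"dx":0,"dy":0,"dz":0,"wx":0,"wy":0,"wz":0}
    - {"claw":0.085,"dx":0,"dy":0,"dz":0,"wx":0,"wy":0,"wz":0}
    - {"claw":0.085,"dx":0,"dy":0,"dz":0,"wx":0,"wy":0,"wz":0}
  newtons: 40

```text
t: 17.77
eef_pos: [0.4762, 0.3419, 0.0458]
tool_rot: [0.006, 0.999, 0.041, -0.001]
contact_force: [0.4, -16.8, 0.8]
gripper_width: 0.993
grasp_force: 2.4
```

>>> drive_tool:
  increments:
    - {"claw":0.085,"dx":0,"dy":0,"dz":-0.05,"wx":0,"wy":0,"wz":0}
    - {"claw":0.085,"dx":0,"dy":0,"dz":-0.055,"wx":0,"wy":0,"wz":0}
    - {"claw":0.085,"dx":0,"dy":0,"dz":-0.055,"wx":0,"wy":0,"wz":0}
    - {"claw":0.085,"dx":0,"dy":0,"dz":-0.053,"wx":0,"wy":0,"wz":-7.2}
    - {"claw":0.085,"dx":0.0176,"dy":0.0553,"dz":0,"wx":0,"wy":0,"wz":0}
    - {"claw":0.085,"dx":0.0176,"dy":0.0553,"dz":0,"wx":0,"wy":0,"wz":0}
    - {"claw":0.085,"dx":0.0176,"dy":0.0553,"dz":0,"wx":0,"wy":0,"wz":0}
    - {"claw":0.085,"dx":0.0176,"dy":0.0553,"dz":0,"wx":0,"wy":0,"wz":0}
    - {"claw":0.085,"dx":0.0176,"dy":0.0553,"dz":0,"wx":0,"wy":0,"wz":0}
    - {"claw":0.085,"dx":0.0176,"dy":0.0553,"dz":0,"wx":0,"wy":0,"wz":0}
    - {"claw":0.085,"dx":0.0176,"dy":0.0553,"dz":0,"wx":0,"wy":0,"wz":0}
    - {"claw":0.085,"dx":0.0176,"dy":0.0553,"dz":0,"wx":0,"wy":0,"wz":0}
    - {"claw":0.085,"dx":0,"dy":0,"dz":0,"wx":0,"wy":0,"wz":0}
    - {"claw":0.085,"dx":0,"dy":0,"dz":0,"wx":0,"wy":0,"wz":0}
  newtons: 40

```text
t: 19.52
eef_pos: [0.7057, -0.0528, 0.2605]
tool_rot: [-0.0, 0.994, 0.105, 0.001]
contact_force: [-0.2, 0.9, -0.2]
gripper_width: 0.994
grasp_force: 0.0
```

```bash
python3 - <<'E'
from h import *
im,d=shot('top','t6'); P=cloud(d); modules(P,im); incarton(P)
wmods('w6'); go(.7062,-.0535,.040,12.1)
E
```

```text
in carton 232 [ 32. -58.] [60. 40.] 89.9 z 0.052
in carton 234 [-33. -57.] [60. 40.] 89.9 z 0.052
in carton 235 [-35.  63.] [40. 60.] 0.0 z 0.052
wrist [291 154] [707.9 -55.3] [39. 60.] 11.892586708068848
wrist [  0 203] [555.7 184.5] [203. 100.] 42.83367156982422
wrist [398 208] [ 671.  -185.2] [40. 61.] 17.763797760009766
wrist [460 295] [ 604.6 -336.2] [  4. 165.] 7.7060866355896
[ 0.70545956 -0.0516889   0.2604448 ]
turn [-0.  -0.1  0.2] shift mm [  0.3   2.4 220.4]
```

>>> drive_tool:
  increments:
    - {"claw":0.085,"dx":0.0003,"dy":0.002,"dz":0.055,"wx":0,"wy":0,"wz":0}
    - {"claw":0.085,"dx":0,"dy":0,"dz":0.055,"wx":0,"wy":0,"wz":0}
    - {"claw":0.085,"dx":0,"dy":0,"dz":0.055,"wx":0,"wy":0,"wz":0}
    - {"claw":0.085,"dx":0,"dy":0,"dz":0.034,"wx":0,"wy":0,"wz":0}
    - {"claw":0.085,"dx":0,"dy":0,"dz":0.021,"wx":0,"wy":0,"wz":0}
    - {"claw":0.045,"dx":0,"dy":0,"dz":0,"wx":0,"wy":0,"wz":0}
    - {"claw":0.045,"dx":0,"dy":0,"dz":0,"wx":0,"wy":0,"wz":0}
    - {"claw":0.045,"dx":0,"dy":0,"dz":0,"wx":0,"wy":0,"wz":0}
    - {"claw":0.045,"dx":0,"dy":0,"dz":0,"wx":0,"wy":0,"wz":0}
    - {"claw":0.045,"dx":0,"dy":0,"dz":0,"wx":0,"wy":0,"wz":0}
  newtons: 40

```text
t: 20.88
eef_pos: [0.7071, -0.0554, 0.0407]
tool_rot: [0.0, 0.994, 0.105, 0.001]
contact_force: [-1.0, -0.6, 6.4]
gripper_width: 0.693
grasp_force: 46.4
```

```bash
python3 - <<'E'
from h import *
p,R,o=pose(); print(p)
go(.5425,.3474,.26,4.9)
E
```

```text
[ 0.7070733  -0.05537004  0.04068985]
turn [ 0.  -0.1  7.2] shift mm [-129.6 -415.4 -219.3]
```

>>> drive_tool:
  increments:
    - {"claw":0.045,"dx":0,"dy":0,"dz":-0.04,"wx":0,"wy":0,"wz":0}
    - {"claw":0.045,"dx":0,"dy":0,"dz":-0.06,"wx":0,"wy":0,"wz":0}
    - {"claw":0.045,"dx":0,"dy":0,"dz":-0.06,"wx":0,"wy":0,"wz":0}
    - {"claw":0.045,"dx":0,"dy":0,"dz":-0.059,"wx":0,"wy":0,"wz":7.2}
    - {"claw":0.045,"dx":-0.0162,"dy":-0.0519,"dz":0,"wx":0,"wy":0,"wz":0}
    - {"claw":0.045,"dx":-0.0162,"dy":-0.0519,"dz":0,"wx":0,"wy":0,"wz":0}
    - {"claw":0.045,"dx":-0.0162,"dy":-0.0519,"dz":0,"wx":0,"wy":0,"wz":0}
    - {"claw":0.045,"dx":-0.0162,"dy":-0.0519,"dz":0,"wx":0,"wy":0,"wz":0}
    - {"claw":0.045,"dx":-0.0162,"dy":-0.0519,"dz":0,"wx":0,"wy":0,"wz":0}
    - {"claw":0.045,"dx":-0.0162,"dy":-0.0519,"dz":0,"wx":0,"wy":0,"wz":0}
    - {"claw":0.045,"dx":-0.0162,"dy":-0.0519,"dz":0,"wx":0,"wy":0,"wz":0}
    - {"claw":0.045,"dx":-0.0162,"dy":-0.0519,"dz":0,"wx":0,"wy":0,"wz":0}
    - {"claw":0.045,"dx":0,"dy":0,"dz":0,"wx":0,"wy":0,"wz":0}
    - {"claw":0.045,"dx":0,"dy":0,"dz":0,"wx":0,"wy":0,"wz":0}
  newtons: 40

```text
t: 22.62
eef_pos: [0.5417, 0.3466, 0.2578]
tool_rot: [0.001, 0.999, 0.043, -0.0]
contact_force: [0.1, 0.9, -2.4]
gripper_width: 0.699
grasp_force: 45.5
```

```bash
python3 - <<'E'
from h import *
p,R,o=pose(); print(p,o['gripper_width'])
go(.5425,.3474,.0465,4.9)
E
```

```text
[0.54170301 0.34664143 0.25780857] 0.6987696094143186
turn [0.1 0.  0. ] shift mm [  0.9  -0.7 211.3]
```

>>> drive_tool:
  increments:
    - {"claw":0.045,"dx":0,"dy":0,"dz":0.055,"wx":0,"wy":0,"wz":0}
    - {"claw":0.045,"dx":0,"dy":0,"dz":0.055,"wx":0,"wy":0,"wz":0}
    - {"claw":0.045,"dx":0,"dy":0,"dz":0.05,"wx":0,"wy":0,"wz":0}
    - {"claw":0.045,"dx":0,"dy":0,"dz":0.03,"wx":0,"wy":0,"wz":0}
    - {"claw":0.045,"dx":0,"dy":0,"dz":0.015,"wx":0,"wy":0,"wz":0}
    - {"claw":0.045,"dx":0,"dy":0,"dz":0.007,"wx":0,"wy":0,"wz":0}
    - {"claw":0.045,"dx":0,"dy":0,"dz":0,"wx":0,"wy":0,"wz":0}
    - {"claw":0.072,"dx":0,"dy":0,"dz":0,"wx":0,"wy":0,"wz":0}
    - {"claw":0.072,"dx":0,"dy":0,"dz":0,"wx":0,"wy":0,"wz":0}
    - {"claw":0.072,"dx":0,"dy":0,"dz":0,"wx":0,"wy":0,"wz":0}
    - {"claw":0.072,"dx":0,"dy":0,"dz":-0.05,"wx":0,"wy":0,"wz":0}
    - {"claw":0.072,"dx":0,"dy":0,"dz":-0.055,"wx":0,"wy":0,"wz":0}
    - {"claw":0.072,"dx":0,"dy":0,"dz":-0.055,"wx":0,"wy":0,"wz":0}
    - {"claw":0.072,"dx":0,"dy":0,"dz":-0.055,"wx":0,"wy":0,"wz":0}
    - {"claw":0,"dx":0,"dy":0,"dz":-0.03,"wx":0,"wy":0,"wz":0}
    - {"claw":0,"dx":0,"dy":0,"dz":0,"wx":0,"wy":0,"wz":0}
  newtons: 40

```text
t: 24.62
eef_pos: [0.5426, 0.3484, 0.2948]
tool_rot: [-0.002, 0.999, 0.043, 0.003]
contact_force: [0.2, 0.4, -0.3]
gripper_width: 0.426
grasp_force: 0.0
```

```bash
python3 - <<'E'
from h import *
im,d=shot('top','t7'); P=cloud(d); modules(P,im); incarton(P)
p,R,o=pose();im,d=shot('wrist','w7');P=cloud(d,'wrist',o); incarton(P); print(p,o['gripper_width'])
E
```

```text
[382. 169.] [ 667.2 -181.9] [41. 60.] yaw 17.8 hue 23.0
in carton 230 [ 32. -58.] [59. 40.] 90.0 z 0.052
in carton 202 [31. 55.] [62. 39.] 86.3 z 0.053
in carton 232 [-33. -57.] [60. 40.] 90.0 z 0.052
in carton 1900 [34. 52.] [39. 60.] 0.1 z 0.052
in carton 1994 [ 35. -60.] [40. 61.] 0.3 z 0.052
in carton 1750 [-30. -60.] [40. 61.] 0.2 z 0.052
in carton 1728 [-32.  60.] [40. 60.] 0.4 z 0.052
[0.54187491 0.34756697 0.29247438] 0.3389014615854936
```

View pics/w7.png

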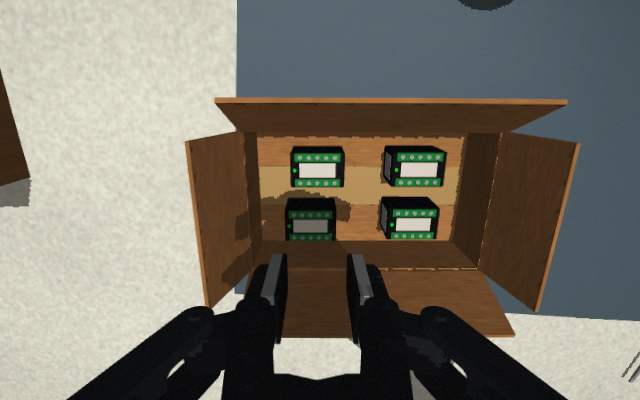

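All four modules stand in the carton, confirmed at local (±33,±58) mm with tops at 52 mm, and all flaps are open. Next is the short flap on +y, pushing from outside with shut fingers.

>>> drive_tool:
  increments:
    - {"claw":0,"dx":-0.011,"dy":-0.046,"dz":0,"wx":0,"wy":0,"wz":0}
    - {"claw":0,"dx":-0.011,"dy":-0.046,"dz":0,"wx":0,"wy":0,"wz":0}
    - {"claw":0,"dx":-0.011,"dy":-0.046,"dz":0,"wx":0,"wy":0,"wz":0}
    - {"claw":0,"dx":0,"dy":0,"dz":0,"wx":0,"wy":0,"wz":0}
    - {"claw":0,"dx":0,"dy":0,"dz":0.044,"wx":0,"wy":0,"wz":0}
    - {"claw":0,"dx":0,"dy":0,"dz":0.044,"wx":0,"wy":0,"wz":0}
    - {"claw":0,"dx":0,"dy":0,"dz":0.044,"wx":0,"wy":0,"wz":0}
    - {"claw":0,"dx":0,"dy":0,"dz":0,"wx":0,"wy":0,"wz":0}
  newtons: 40

```text
t: 25.72
eef_pos: [0.4958, 0.4781, 0.1542]
tool_rot: [0.004, 0.999, 0.042, -0.003]
contact_force: [-0.3, -0.0, 1.1]
gripper_width: 0.001
grasp_force: 0.0
```

```bash
cat >> h.py <<'E'
def loc():
    p,R,o=pose(); C=np.array([.514,.2928]);a=np.radians(4.9);Rc=np.array([[np.cos(a),-np.sin(a)],[np.sin(a),np.cos(a)]])
    print('local',((p[:2]-C)@Rc).round(4),p[2].round(4),'yaw',R.as_matrix()[:2,0].round(3),'F',o['contact_force'].round(1),o['gripper_width'].round(2))
E
python3 -c "
from h import *
loc()"
```

```text
Traceback (most recent call last):
  File "h.py", line 59, in loc
    print('local',((p[:2]-C)@Rc).round(4),p[2].round(4),'yaw',R.as_matrix()[:2,0].round(3),'F',o['contact_force'].round(1),o['gripper_width'].round(2))
                                                                                                                           ^^^^^^^^^^^^^^^^^^^^^^^^
AttributeError: 'float' object has no attribute 'round'
```

>>> drive_tool:
  increments:
    - {"claw":0,"dx":0,"dy":0.021,"dz":0,"wx":0,"wy":0,"wz":0}
    - {"claw":0,"dx":0,"dy":0.021,"dz":0,"wx":0,"wy":0,"wz":0}
    - {"claw":0,"dx":0,"dy":0.014,"dz":0.003,"wx":0,"wy":0,"wz":0}
    - {"claw":0,"dx":0,"dy":0.014,"dz":0.003,"wx":0,"wy":0,"wz":0}
    - {"claw":0,"dx":0,"dy":0.012,"dz":0.0085,"wx":0,"wy":0,"wz":0}
    - {"claw":0,"dx":0,"dy":0.0095,"dz":0.0115,"wx":0,"wy":0,"wz":0}
    - {"claw":0,"dx":0,"dy":0.0055,"dz":0.013,"wx":0,"wy":0,"wz":0}
    - {"claw":0,"dx":0,"dy":0.002,"dz":0.012,"wx":0,"wy":0,"wz":0}
    - {"claw":0,"dx":0,"dy":0,"dz":0,"wx":0,"wy":0,"wz":0}
  newtons: 40

```text
t: 26.85
eef_pos: [0.5052, 0.3835, 0.1075]
tool_rot: [0.0, 0.999, 0.043, -0.0]
contact_force: [0.2, -0.6, 0.7]
gripper_width: -0.003
grasp_force: 0.0
```

```bash
sed -i "s/o\['gripper_width'\].round(2)/o['gripper_width']/" h.py
cat >> h.py <<'E'
def flaps(P):
    C=np.array([.514,.2928]);a=np.radians(4.9);Rc=np.array([[np.cos(a),-np.sin(a)],[np.sin(a),np.cos(a)]])
    L=(P[...,:2]-C)@Rc; z=P[...,2]; x,y=L[...,0],L[...,1]
    for nm,u,w,h,zc in (('short_a',.13-y,x,.06,.08),('short_b',.13+y,x,.06,.08),('long_a',.08+x,y,.11,.0845),('long_b',.08-x,y,.11,.0845)):
        m=(u>-.08)&(u<.078)&(abs(w)<h)&(z>.076)&(z<.175); A=np.degrees(np.arctan2(z-zc,u)); r=np.hypot(u,z-zc); k=m&(r>.03)&(r<.085)
        print(nm,k.sum(),np.percentile(A[k],[10,50,90]).round(0) if k.sum()>10 else '')
E
python3 -c "
from h import *
loc(); im,d=shot('top','t8'); flaps(cloud(d)); shot('scene','s8')"
```

```text
local [-0.0011  0.0911] 0.1075 yaw [0.996 0.086] F [ 0.2 -0.6  0.7] -0.0034963005961006315
short_a 210 [-2.  2.  6.]
short_b 125 [ 99. 100. 103.]
long_a 150 [ 87. 103. 105.]
long_b 780 [ -3. 108. 111.]
```

View pics/s8.png

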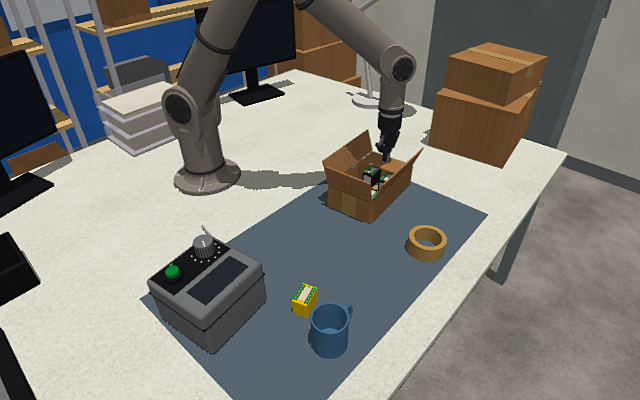

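The scene view shows the +y flap folded at (385,165), under the gripper. I'll press it lightly, then move to the -y flap and mirror the path.

>>> drive_tool:
  increments:
    - {"claw":0,"dx":0,"dy":0,"dz":0.0025,"wx":0,"wy":0,"wz":0}
    - {"claw":0,"dx":0,"dy":0,"dz":0,"wx":0,"wy":0,"wz":0}
    - {"claw":0,"dx":0,"dy":0,"dz":-0.05,"wx":0,"wy":0,"wz":0}
    - {"claw":0,"dx":0,"dy":0,"dz":-0.055,"wx":0,"wy":0,"wz":0}
    - {"claw":0,"dx":0,"dy":0,"dz":-0.05,"wx":0,"wy":0,"wz":0}
    - {"claw":0,"dx":0,"dy":0.0556,"dz":0,"wx":0,"wy":0,"wz":0}
    - {"claw":0,"dx":0,"dy":0.0556,"dz":0,"wx":0,"wy":0,"wz":0}
    - {"claw":0,"dx":0,"dy":0.0556,"dz":0,"wx":0,"wy":0,"wz":0}
    - {"claw":0,"dx":0,"dy":0.0556,"dz":0,"wx":0,"wy":0,"wz":0}
    - {"claw":0,"dx":0,"dy":0.0556,"dz":0,"wx":0,"wy":0,"wz":0}
    - {"claw":0,"dx":0,"dy":0,"dz":0,"wx":0,"wy":0,"wz":0}
    - {"claw":0,"dx":0,"dy":0,"dz":0.05,"wx":0,"wy":0,"wz":0}
    - {"claw":0,"dx":0,"dy":0,"dz":0.05,"wx":0,"wy":0,"wz":0}
    - {"claw":0,"dx":0,"dy":0,"dz":0,"wx":0,"wy":0,"wz":0}
  newtons: 40

```text
t: 28.7
eef_pos: [0.5264, 0.1067, 0.1576]
tool_rot: [0.0, 0.999, 0.044, -0.004]
contact_force: [0.1, -0.2, 0.7]
gripper_width: 0.0
grasp_force: 0.0
```

```bash
python3 -c "
from h import *
loc(); im,d=shot('top','t9'); flaps(cloud(d))"
```

```text
local [-0.0036 -0.1865] 0.1576 yaw [0.996 0.087] F [ 0.1 -0.2  0.7] 0.00022538178391631213
short_a 538 [-2.  2.  7.]
short_b 0 
long_a 716 [ -5. 102. 105.]
long_b 877 [ -4. 107. 111.]
```

>>> drive_tool:
  increments:
    - {"claw":0,"dx":0.001,"dy":-0.021,"dz":0,"wx":0,"wy":0,"wz":0}
    - {"claw":0,"dx":0.001,"dy":-0.021,"dz":0,"wx":0,"wy":0,"wz":0}
    - {"claw":0,"dx":0,"dy":-0.014,"dz":0.002,"wx":0,"wy":0,"wz":0}
    - {"claw":0,"dx":0,"dy":-0.014,"dz":0.003,"wx":0,"wy":0,"wz":0}
    - {"claw":0,"dx":0,"dy":-0.012,"dz":0.0085,"wx":0,"wy":0,"wz":0}
    - {"claw":0,"dx":0,"dy":-0.0095,"dz":0.0115,"wx":0,"wy":0,"wz":0}
    - {"claw":0,"dx":0,"dy":-0.0055,"dz":0.013,"wx":0,"wy":0,"wz":0}
    - {"claw":0,"dx":0,"dy":-0.002,"dz":0.013,"wx":0,"wy":0,"wz":0}
    - {"claw":0,"dx":0,"dy":0,"dz":0.0015,"wx":0,"wy":0,"wz":0}
    - {"claw":0,"dx":0,"dy":0,"dz":0,"wx":0,"wy":0,"wz":0}
  newtons: 40

```text
t: 30.0
eef_pos: [0.5225, 0.2045, 0.1078]
tool_rot: [0.0, 0.999, 0.043, -0.001]
contact_force: [0.9, 0.7, -0.0]
gripper_width: 0.003
grasp_force: 0.0
```

```bash
python3 -c "
from h import *
loc(); im,d=shot('top','t10'); flaps(cloud(d))"
```

```text
local [ 0.001  -0.0887] 0.1078 yaw [0.996 0.085] F [ 0.9  0.7 -0. ] 0.0030205208093645377
short_a 547 [-2.  2.  7.]
short_b 22 [-5.  3. 13.]
long_a 587 [ -5. 101. 105.]
long_b 907 [ -5. 107. 111.]
```

>>> drive_tool:
  increments:
    - {"claw":0,"dx":0,"dy":0,"dz":0.003,"wx":0,"wy":0,"wz":0}
    - {"claw":0,"dx":0,"dy":0,"dz":0,"wx":0,"wy":0,"wz":0}
    - {"claw":0,"dx":0,"dy":0,"dz":-0.05,"wx":0,"wy":0,"wz":0}
    - {"claw":0,"dx":0,"dy":0,"dz":-0.055,"wx":0,"wy":0,"wz":0}
    - {"claw":0,"dx":0,"dy":0,"dz":-0.05,"wx":0,"wy":0,"wz":0}
    - {"claw":0,"dx":0.0463,"dy":-0.0297,"dz":0,"wx":0,"wy":0,"wz":0}
    - {"claw":0,"dx":0.0463,"dy":-0.0297,"dz":0,"wx":0,"wy":0,"wz":0}
    - {"claw":0,"dx":0.0463,"dy":-0.0297,"dz":0,"wx":0,"wy":0,"wz":0}
    - {"claw":0,"dx":0,"dy":0,"dz":0,"wx":0,"wy":0,"wz":0}
    - {"claw":0,"dx":0,"dy":0,"dz":0.048,"wx":0,"wy":0,"wz":0}
    - {"claw":0,"dx":0,"dy":0,"dz":0.048,"wx":0,"wy":0,"wz":0}
    - {"claw":0,"dx":0,"dy":0,"dz":0,"wx":0,"wy":0,"wz":0}
    - {"claw":0,"dx":0,"dy":0,"dz":0,"wx":0,"wy":0,"wz":0}
  newtons: 40

```text
t: 31.68
eef_pos: [0.6542, 0.3059, 0.1665]
tool_rot: [-0.001, 0.999, 0.043, 0.001]
contact_force: [0.3, -0.8, 0.5]
gripper_width: -0.004
grasp_force: 0.0
```

```bash
python3 -c "
from h import *
loc(); im,d=shot('top','t11'); flaps(cloud(d))"
```

```text
local [0.1408 0.0011] 0.1665 yaw [0.996 0.085] F [ 0.3 -0.8  0.5] -0.003932636933643899
short_a 539 [-2.  2.  7.]
short_b 1 
long_a 619 [ -5. 101. 105.]
long_b 463 [ -6.   1. 110.]
```

View pics/t11.png

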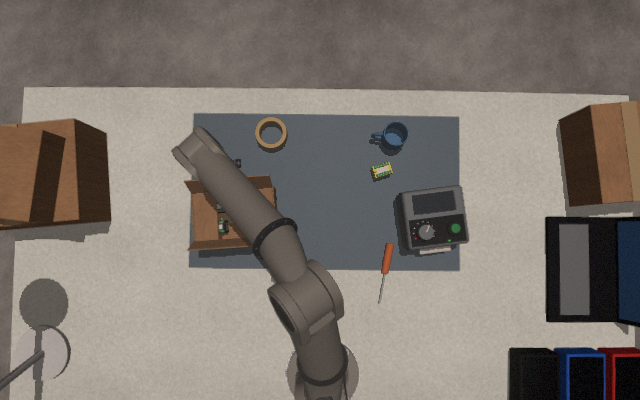

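The top view shows the arm covering the carton, with flap short_a closed. I'll check short_b with the scene and wrist depth.

```bash
python3 -c "
from h import *
im,d=shot('scene','s11'); flaps(cloud(d,'scene'))
p,R,o=pose(); im,d=shot('wrist','w11'); flaps(cloud(d,'wrist',o))
a=cv2.imread('pics/s11.png')[110:240,290:450]; b=cv2.imread('pics/w11.png'); a=cv2.resize(a,None,fx=3,fy=3); b=cv2.resize(b,None,fx=.5,fy=.5)
c=np.zeros((390,800,3),np.uint8); c[:,:480]=a; c[:200,480:]=b; cv2.imwrite('pics/c11.png',c)"
```

```text
short_a 266 [-1.  1.  3.]
short_b 334 [-1.  1.  3.]
long_a 926 [ -5. 100. 104.]
long_b 480 [ -6.  -3. 115.]
short_a 132 [1. 2. 3.]
short_b 129 [1. 2. 2.]
long_a 0 
long_b 6095 [111. 114. 115.]
```

View pics/c11.png

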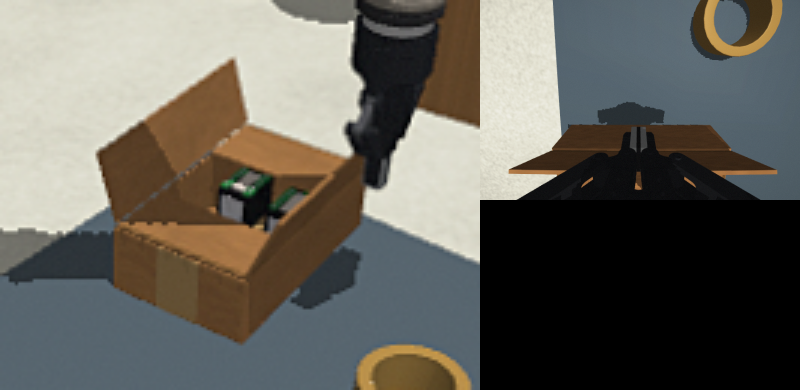

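Both short flaps are flat at 1–2° and the long ones are still open. Next is the +x long flap.

>>> drive_tool:
  increments:
    - {"claw":0,"dx":-0.024,"dy":0,"dz":0.002,"wx":0,"wy":0,"wz":0}
    - {"claw":0,"dx":-0.024,"dy":0,"dz":0,"wx":0,"wy":0,"wz":0}
    - {"claw":0,"dx":-0.014,"dy":0,"dz":0.003,"wx":0,"wy":0,"wz":0}
    - {"claw":0,"dx":-0.014,"dy":0,"dz":0.003,"wx":0,"wy":0,"wz":0}
    - {"claw":0,"dx":-0.012,"dy":0,"dz":0.0085,"wx":0,"wy":0,"wz":0}
    - {"claw":0,"dx":-0.009,"dy":0,"dz":0.0113,"wx":0,"wy":0,"wz":0}
    - {"claw":0,"dx":-0.006,"dy":0,"dz":0.013,"wx":0,"wy":0,"wz":0}
    - {"claw":0,"dx":-0.0025,"dy":0,"dz":0.014,"wx":0,"wy":0,"wz":0}
    - {"claw":0,"dx":0,"dy":0,"dz":0.0025,"wx":0,"wy":0,"wz":0}
    - {"claw":0,"dx":0,"dy":0,"dz":0,"wx":0,"wy":0,"wz":0}
  newtons: 40

```text
t: 33.08
eef_pos: [0.5486, 0.2969, 0.111]
tool_rot: [0.001, 0.999, 0.042, 0.001]
contact_force: [-12.1, -9.5, 40.2]
gripper_width: -0.001
grasp_force: 20.0
```

```bash
python3 -c "
from h import *
loc(); im,d=shot('scene','s12'); flaps(cloud(d,'scene'))"
```

```text
local [0.0349 0.0011] 0.111 yaw [0.996 0.085] F [-12.1  -9.5  40.2] -0.0006524035593057882
short_a 128 [1. 4. 9.]
short_b 329 [-0.  3.  7.]
long_a 804 [ -5. 100. 104.]
long_b 661 [-1.  1. 60.]
```

>>> drive_tool:
  increments:
    - {"claw":0,"dx":0,"dy":0,"dz":-0.04,"wx":0,"wy":0,"wz":0}
    - {"claw":0,"dx":0,"dy":0,"dz":-0.055,"wx":0,"wy":0,"wz":0}
    - {"claw":0,"dx":0,"dy":0,"dz":-0.055,"wx":0,"wy":0,"wz":0}
    - {"claw":0,"dx":-0.0583,"dy":0,"dz":0,"wx":0,"wy":0,"wz":0}
    - {"claw":0,"dx":-0.0583,"dy":0,"dz":0,"wx":0,"wy":0,"wz":0}
    - {"claw":0,"dx":-0.0583,"dy":0,"dz":0,"wx":0,"wy":0,"wz":0}
    - {"claw":0,"dx":0,"dy":0,"dz":0,"wx":0,"wy":0,"wz":0}
    - {"claw":0,"dx":0,"dy":0,"dz":0.048,"wx":0,"wy":0,"wz":0}
    - {"claw":0,"dx":0,"dy":0,"dz":0.046,"wx":0,"wy":0,"wz":0}
    - {"claw":0,"dx":0,"dy":0,"dz":0,"wx":0,"wy":0,"wz":0}
    - {"claw":0,"dx":0,"dy":0,"dz":0,"wx":0,"wy":0,"wz":0}
  newtons: 40

```text
t: 34.5
eef_pos: [0.3752, 0.2826, 0.164]
tool_rot: [-0.001, 0.999, 0.043, 0.0]
contact_force: [0.9, 0.1, 0.3]
gripper_width: 0.002
grasp_force: 0.0
```

```bash
python3 -c "
from h import *
loc(); print(pose()[2]['q'].round(2)); im,d=shot('scene','s13'); flaps(cloud(d,'scene'))"
```

```text
local [-0.1392  0.0017] 0.164 yaw [0.996 0.085] F [0.9 0.1 0.3] 0.001811503533764345
[-0.22  0.33 -0.65  2.09  0.28  0.81 -2.53]
short_a 262 [-0.  3.  8.]
short_b 323 [-0.  4.  8.]
long_a 952 [ -5. 100. 104.]
long_b 578 [-1.  1.  3.]
```

>>> drive_tool:
  increments:
    - {"claw":0,"dx":0.023,"dy":0,"dz":0,"wx":0,"wy":0,"wz":0}
    - {"claw":0,"dx":0.023,"dy":0,"dz":0,"wx":0,"wy":0,"wz":0}
    - {"claw":0,"dx":0.014,"dy":0,"dz":0.003,"wx":0,"wy":0,"wz":0}
    - {"claw":0,"dx":0.014,"dy":0,"dz":0.003,"wx":0,"wy":0,"wz":0}
    - {"claw":0,"dx":0.012,"dy":0,"dz":0.0085,"wx":0,"wy":0,"wz":0}
    - {"claw":0,"dx":0.009,"dy":0,"dz":0.0113,"wx":0,"wy":0,"wz":0}
    - {"claw":0,"dx":0.006,"dy":0,"dz":0.013,"wx":0,"wy":0,"wz":0}
    - {"claw":0,"dx":0.0025,"dy":0,"dz":0.0135,"wx":0,"wy":0,"wz":0}
    - {"claw":0,"dx":0,"dy":0,"dz":0.0015,"wx":0,"wy":0,"wz":0}
    - {"claw":0,"dx":0,"dy":0,"dz":0,"wx":0,"wy":0,"wz":0}
    - {"claw":0,"dx":0,"dy":0,"dz":0,"wx":0,"wy":0,"wz":0}
    - {"claw":0,"dx":0,"dy":0,"dz":-0.04,"wx":0,"wy":0,"wz":0}
    - {"claw":0,"dx":0,"dy":0,"dz":-0.055,"wx":0,"wy":0,"wz":0}
    - {"claw":0,"dx":0,"dy":0,"dz":-0.055,"wx":0,"wy":0,"wz":0}
    - {"claw":0,"dx":0,"dy":0,"dz":0,"wx":0,"wy":0,"wz":0}
  newtons: 40

```text
t: 36.42
eef_pos: [0.4787, 0.2924, 0.2629]
tool_rot: [-0.002, 0.999, 0.043, 0.003]
contact_force: [-0.6, -0.1, -1.1]
gripper_width: 0.002
grasp_force: 0.0
```

```bash
python3 -c "
from h import *
loc(); im,d=shot('scene','s14'); flaps(cloud(d,'scene')); p,R,o=pose(); im,d=shot('wrist','w14'); flaps(cloud(d,'wrist',o))
im,d=shot('top','t14'); P=cloud(d); hsv=cv2.cvtColor(im,cv2.COLOR_RGB2HSV)
k=(P[...,2]>.16)&(P[...,2]<.19)&(P[...,1]<-.25)&(P[...,1]>-.35)&(P[...,0]<.5)&(P[...,0]>.43); print('knob',P[k].mean(0),cv2.minEnclosingCircle((P[k][:,:2]*1000).astype(np.float32)))
ys,xs=np.nonzero(k); print(xs.mean(),ys.mean())
g=(hsv[...,0]>45)&(hsv[...,0]<85)&(hsv[...,1]>100)&(abs(P[...,0]-.48)<.05)&(abs(P[...,1]+.38)<.06); print('key',g.sum(),P[g].mean(0)); 
b=cv2.resize(cv2.imread('pics/t14.png')[205:255,395:475],None,fx=9,fy=9,interpolation=cv2.INTER_CUBIC); cv2.imwrite('pics/c14.png',b)"
```

```text
local [-0.0352  0.0026] 0.2629 yaw [0.996 0.086] F [-0.6 -0.1 -1.1] 0.0015559998313250144
short_a 275 [3. 5. 9.]
short_b 347 [3. 6. 9.]
long_a 545 [-1.  1.  3.]
long_b 571 [-1.  1.  3.]
short_a 7537 [ 5.  7. 11.]
short_b 7519 [ 5.  7. 10.]
long_a 12520 [1. 2. 3.]
long_b 14828 [1. 2. 4.]
knob [ 0.46628598 -0.29805615  0.17421522] ((466.4800109863281, -299.05499267578125), 24.269420623779297)
425.52657004830917 231.80676328502415
key 74 [ 0.47652582 -0.38981652  0.15873298]
```

View pics/c14.png

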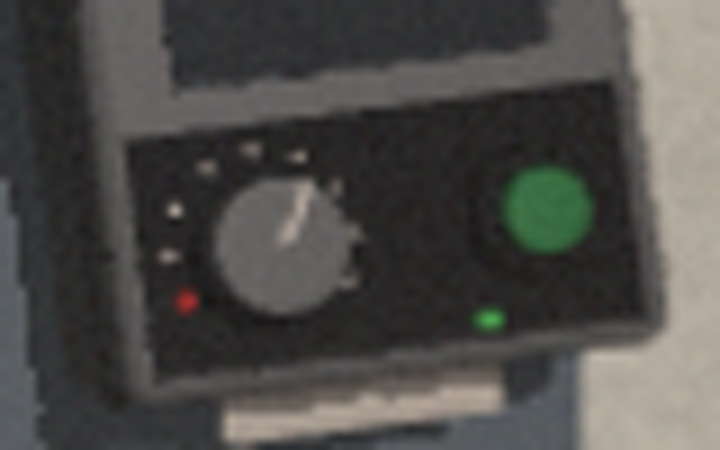

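The crop shows the knob at (285,245) with its pointer toward (308,185), which is about 148° clockwise from the red 0 dot, so stop 5. It has to go one click counter-clockwise to 4. The key is at (547,210), and all flaps are flat.

```bash
python3 -c "
from h import *
go(.467,-.2995,.263,-10)"
```

```text
turn [ 0.1  0.1 14.9] shift mm [ 92.9 582.1  -5.5]
```

>>> drive_tool:
  increments:
    - {"claw":0.085,"dx":0,"dy":0,"dz":-0.0055,"wx":0,"wy":0,"wz":7.45}
    - {"claw":0.085,"dx":0,"dy":0,"dz":0,"wx":0,"wy":0,"wz":7.45}
    - {"claw":0.085,"dx":0.0084,"dy":0.0529,"dz":0,"wx":0,"wy":0,"wz":0}
    - {"claw":0.085,"dx":0.0084,"dy":0.0529,"dz":0,"wx":0,"wy":0,"wz":0}
    - {"claw":0.085,"dx":0.0084,"dy":0.0529,"dz":0,"wx":0,"wy":0,"wz":0}
    - {"claw":0.085,"dx":0.0084,"dy":0.0529,"dz":0,"wx":0,"wy":0,"wz":0}
    - {"claw":0.085,"dx":0.0084,"dy":0.0529,"dz":0,"wx":0,"wy":0,"wz":0}
    - {"claw":0.085,"dx":0.0084,"dy":0.0529,"dz":0,"wx":0,"wy":0,"wz":0}
    - {"claw":0.085,"dx":0.0084,"dy":0.0529,"dz":0,"wx":0,"wy":0,"wz":0}
    - {"claw":0.085,"dx":0.0084,"dy":0.0529,"dz":0,"wx":0,"wy":0,"wz":0}
    - {"claw":0.085,"dx":0.0084,"dy":0.0529,"dz":0,"wx":0,"wy":0,"wz":0}
    - {"claw":0.085,"dx":0.0084,"dy":0.0529,"dz":0,"wx":0,"wy":0,"wz":0}
    - {"claw":0.085,"dx":0.0085,"dy":0.0529,"dz":0,"wx":0,"wy":0,"wz":0}
    - {"claw":0.085,"dx":0,"dy":0,"dz":0,"wx":0,"wy":0,"wz":0}
    - {"claw":0.085,"dx":0,"dy":0,"dz":0,"wx":0,"wy":0,"wz":0}
  newtons: 40

```text
t: 38.45
eef_pos: [0.4666, -0.2976, 0.2627]
tool_rot: [-0.001, 0.996, -0.087, -0.002]
contact_force: [0.4, 0.3, -0.4]
gripper_width: 0.996
grasp_force: 0.0
```

```bash
python3 -c "
from h import *
p,R,o=pose(); print(p,o['q'].round(2)); im,d=shot('wrist','w15'); P=cloud(d,'wrist',o); hsv=cv2.cvtColor(im,cv2.COLOR_RGB2HSV)
k=(P[...,2]>.17)&(P[...,2]<.185)&(abs(P[...,1]+.3)<.05)&(abs(P[...,0]-.467)<.05); print('knob',k.sum(),P[k].mean(0),cv2.minEnclosingCircle((P[k][:,:2]*1000).astype(np.float32)))
g=(hsv[...,0]>45)&(hsv[...,0]<85)&(hsv[...,1]>100)&(P[...,2]>.15)&(P[...,2]<.17); print('key',g.sum(),P[g].mean(0)); 
go(.468,-.3005,.171,-10)"
```

```text
[ 0.46663305 -0.2975907   0.26273933] [ 0.67  0.29 -0.26  1.83  0.08  1.04 -1.37]
knob 3551 [ 0.47050508 -0.30228769  0.17539603] ((468.9879455566406, -302.0189208984375), 23.629682540893555)
key 1660 [ 0.48280224 -0.39274947  0.16035003]
turn [-0.1  0.1  0.1] shift mm [ 1.6  3.4 92.2]
```

View pics/w15.png

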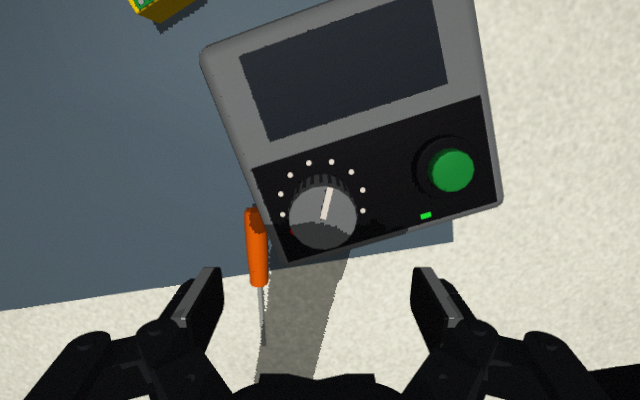

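The wrist view shows the pointer at (327,203) and the key at (452,170), with room for the fingers. I'll grip the knob and turn it one click counter-clockwise.

>>> drive_tool:
  increments:
    - {"claw":0.085,"dx":0.0016,"dy":0.003,"dz":0.04,"wx":0,"wy":0,"wz":0}
    - {"claw":0.085,"dx":0,"dy":0,"dz":0.035,"wx":0,"wy":0,"wz":0}
    - {"claw":0.085,"dx":0,"dy":0,"dz":0.0165,"wx":0,"wy":0,"wz":0}
    - {"claw":0.03,"dx":0,"dy":0,"dz":0,"wx":0,"wy":0,"wz":0}
    - {"claw":0.03,"dx":0,"dy":0,"dz":0,"wx":0,"wy":0,"wz":0}
    - {"claw":0.03,"dx":0,"dy":0,"dz":0,"wx":0,"wy":0,"wz":0}
    - {"claw":0.03,"dx":0,"dy":0,"dz":0,"wx":0,"wy":0,"wz":0}
    - {"claw":0.03,"dx":0,"dy":0,"dz":0,"wx":0,"wy":0,"wz":0}
    - {"claw":0.03,"dx":0,"dy":0,"dz":0,"wx":0,"wy":0,"wz":0}
  newtons: 40

```text
t: 39.62
eef_pos: [0.4694, -0.3018, 0.1749]
tool_rot: [0.0, 0.996, -0.087, 0.001]
contact_force: [-0.3, 1.4, 6.7]
gripper_width: 0.526
grasp_force: 40.7
```

>>> drive_tool:
  increments:
    - {"claw":0.03,"dx":0,"dy":0,"dz":-0.002,"wx":0,"wy":0,"wz":-6}
    - {"claw":0.03,"dx":0,"dy":0,"dz":0,"wx":0,"wy":0,"wz":-6}
    - {"claw":0.03,"dx":0,"dy":0,"dz":0,"wx":0,"wy":0,"wz":-6}
    - {"claw":0.03,"dx":0,"dy":0,"dz":0,"wx":0,"wy":0,"wz":-6}
    - {"claw":0.03,"dx":0,"dy":0,"dz":0,"wx":0,"wy":0,"wz":-6}
    - {"claw":0.03,"dx":0,"dy":0,"dz":0,"wx":0,"wy":0,"wz":0}
    - {"claw":0.03,"dx":0,"dy":0,"dz":0,"wx":0,"wy":0,"wz":0}
    - {"claw":0.085,"dx":0,"dy":0,"dz":0,"wx":0,"wy":0,"wz":0}
    - {"claw":0.085,"dx":0,"dy":0,"dz":0,"wx":0,"wy":0,"wz":0}
    - {"claw":0.085,"dx":0,"dy":0,"dz":0,"wx":0,"wy":0,"wz":0}
    - {"claw":0.085,"dx":0,"dy":0,"dz":0,"wx":0,"wy":0,"wz":0}
    - {"claw":0.085,"dx":0,"dy":0,"dz":-0.05,"wx":0,"wy":0,"wz":0}
    - {"claw":0.085,"dx":0,"dy":0,"dz":-0.045,"wx":0,"wy":0,"wz":0}
    - {"claw":0,"dx":0,"dy":0,"dz":0,"wx":0,"wy":0,"wz":0}
    - {"claw":0,"dx":0,"dy":0,"dz":0,"wx":0,"wy":0,"wz":0}
  newtons: 40

```text
t: 41.5
eef_pos: [0.468, -0.3017, 0.2699]
tool_rot: [-0.0, 0.985, 0.174, -0.0]
contact_force: [0.2, -0.3, 0.1]
gripper_width: 0.598
grasp_force: 0.0
```

```bash
python3 -c "
from h import *
p,R,o=pose(); print(p,o['q'].round(2)); im,d=shot('wrist','w16'); P=cloud(d,'wrist',o); hsv=cv2.cvtColor(im,cv2.COLOR_RGB2HSV); z=P[...,2]
K=np.array([.470,-.302])
w=(hsv[...,2]>170)&(hsv[...,1]<60)&(np.hypot(P[...,0]-K[0],P[...,1]-K[1])<.022)&(z>.165); q=P[w][:,:2]
g=(hsv[...,0]>45)&(hsv[...,0]<85)&(hsv[...,1]>100)&(z>.15)&(z<.17); print('key',g.sum(),P[g].mean(0))
k=(z>.17)&(z<.185)&(np.hypot(P[...,0]-K[0],P[...,1]-K[1])<.04); c=np.array(cv2.minEnclosingCircle((P[k][:,:2]*1000).astype(np.float32))[0])/1000; v=q.mean(0)-c
print('pointer',w.sum(),c,v,'cw angle from 0:',120+8-np.degrees(np.arctan2(v[1],v[0])))
kx,ky=[int(a.mean()) for a in np.nonzero(k)[::-1]]
cv2.imwrite('pics/c16.png',cv2.resize(cv2.imread('pics/w16.png')[max(ky-70,0):ky+70,max(kx-90,0):kx+180],None,fx=2.5,fy=2.5))"
```

```text
[ 0.46799463 -0.30170277  0.26985394] [ 0.77  0.3  -0.38  1.81  0.12  1.06 -0.87]
key 1353 [ 0.4826696  -0.39204301  0.16012123]
pointer 184 [ 0.46899939 -0.30167838] [0.01087118 0.00135453] cw angle from 0: 120.897661006988
```

View pics/c16.png

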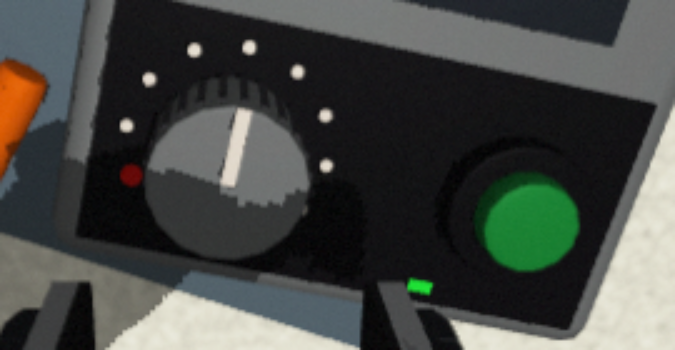

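The pointer is on dot 4 (121°). Next I'll move the shut fingers above the key.

```bash
python3 -c "
from h import *
go(.480,-.392,.195,20)"
```

```text
turn [-0.1  0.1 -0. ] shift mm [-19.4  89.3  74.2]
```

>>> drive_tool:
  increments:
    - {"claw":0,"dx":-0.0097,"dy":0.0447,"dz":0,"wx":0,"wy":0,"wz":0}
    - {"claw":0,"dx":-0.0097,"dy":0.0446,"dz":0,"wx":0,"wy":0,"wz":0}
    - {"claw":0,"dx":0,"dy":0,"dz":0,"wx":0,"wy":0,"wz":0}
    - {"claw":0,"dx":0,"dy":0,"dz":0.04,"wx":0,"wy":0,"wz":0}
    - {"claw":0,"dx":0,"dy":0,"dz":0.03,"wx":0,"wy":0,"wz":0}
    - {"claw":0,"dx":0,"dy":0,"dz":0,"wx":0,"wy":0,"wz":0}
    - {"claw":0,"dx":0,"dy":0,"dz":0,"wx":0,"wy":0,"wz":0}
  newtons: 40

```text
t: 42.42
eef_pos: [0.4812, -0.3919, 0.2009]
tool_rot: [0.0, 0.985, 0.174, 0.0]
contact_force: [0.9, -0.0, 0.1]
gripper_width: -0.0
grasp_force: 0.0
```

>>> drive_tool:
  increments:
    - {"claw":0,"dx":0,"dy":0,"dz":0.012,"wx":0,"wy":0,"wz":0}
    - {"claw":0,"dx":0,"dy":0,"dz":0.006,"wx":0,"wy":0,"wz":0}
    - {"claw":0,"dx":0,"dy":0,"dz":0.003,"wx":0,"wy":0,"wz":0}
    - {"claw":0,"dx":0,"dy":0,"dz":0.003,"wx":0,"wy":0,"wz":0}
    - {"claw":0,"dx":0,"dy":0,"dz":0,"wx":0,"wy":0,"wz":0}
  newtons: 40

```text
t: 43.05
eef_pos: [0.4814, -0.3926, 0.1807]
tool_rot: [0.001, 0.985, 0.173, 0.001]
contact_force: [-8.9, 5.7, 29.5]
gripper_width: 0.002
grasp_force: 14.7
```

```bash
python3 -c "
from h import *
p,R,o=pose(); print(p,o['contact_force']); im,d=shot('wrist','w17'); P=cloud(d,'wrist',o); hsv=cv2.cvtColor(im,cv2.COLOR_RGB2HSV); z=P[...,2]
g=(hsv[...,0]>45)&(hsv[...,0]<85)&(hsv[...,1]>100)&(z>.13)&(z<.17)&(np.hypot(P[...,0]-.481,P[...,1]+.392)<.03); print('key',g.sum(),np.percentile(P[g],[5,50,95],axis=0).round(4))
t=(np.hypot(P[...,0]-.481,P[...,1]+.392)<.035)&(z>.1)&(z<.175)&~g; print(np.histogram(z[t],np.arange(.13,.176,.003)))
ring=(hsv[...,2]<60)&(abs(P[...,0]-.46)<.02)&(abs(P[...,1]+.35)<.01)&(z>.12)&(z<.15);print('strip',ring.sum(),np.median(z[ring]) if ring.sum() else 0)
cv2.imwrite('pics/c17.png',cv2.resize(cv2.imread('pics/w17.png')[150:400,150:480],None,fx=2,fy=2))"
```

```text
[ 0.48142339 -0.3925726   0.18067601] [-8.8852466   5.73551906 29.48620416]
key 807 [[ 0.4829 -0.4042  0.1519]
 [ 0.4916 -0.3903  0.1546]
 [ 0.4955 -0.3801  0.1616]]
(array([   0,    0,  169, 5303,  165,  164,  679, 1728,    2,   15,   91,
        166,  198,  206,  233]), array([0.13 , 0.133, 0.136, 0.139, 0.142, 0.145, 0.148, 0.151, 0.154,
       0.157, 0.16 , 0.163, 0.166, 0.169, 0.172, 0.175]))
strip 2449 0.1401369109666283
```

View pics/c17.png

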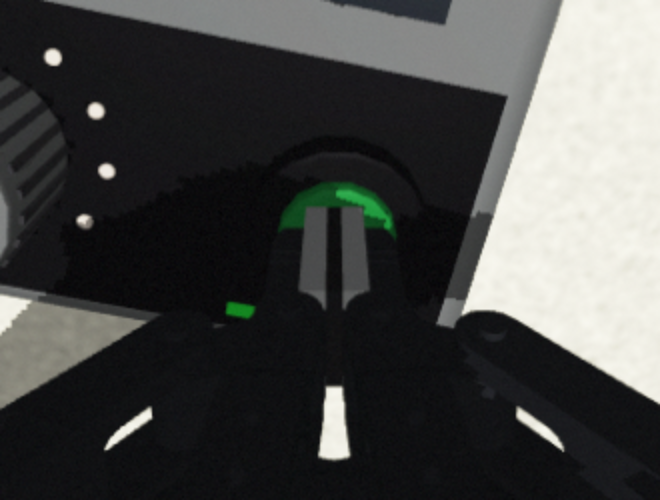

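The key's top dropped from 160.2 to 154.6 mm, so it is fully pressed with the fingers on the green cap. I'll retreat and verify.

>>> drive_tool:
  increments:
    - {"claw":0,"dx":0,"dy":0,"dz":-0.02,"wx":0,"wy":0,"wz":0}
    - {"claw":0,"dx":0,"dy":0,"dz":-0.05,"wx":0,"wy":0,"wz":0}
    - {"claw":0,"dx":0,"dy":0,"dz":-0.04,"wx":0,"wy":0,"wz":0}
    - {"claw":0,"dx":0,"dy":0,"dz":0,"wx":0,"wy":0,"wz":0}
    - {"claw":0,"dx":0,"dy":0,"dz":0,"wx":0,"wy":0,"wz":0}
  newtons: 40

```text
t: 43.72
eef_pos: [0.4802, -0.3921, 0.2855]
tool_rot: [-0.0, 0.985, 0.174, -0.0]
contact_force: [-0.3, 0.2, -0.4]
gripper_width: 0.004
grasp_force: 0.0
```

```bash
python3 -c "
from h import *
p,R,o=pose(); print(p,o['contact_force']); im,d=shot('wrist','w18'); P=cloud(d,'wrist',o); hsv=cv2.cvtColor(im,cv2.COLOR_RGB2HSV); z=P[...,2]
g=(hsv[...,0]>45)&(hsv[...,0]<85)&(hsv[...,1]>100)&(z>.15)&(z<.17); print('key',g.sum(),np.median(z[g]))
K=np.array([.469,-.3017]);r=np.hypot(P[...,0]-K[0],P[...,1]-K[1]); w=(hsv[...,2]>150)&(hsv[...,1]<60)&(r<.021)&(z>.165)&(z<.18); v=P[w][:,:2].mean(0)-K; print(w.sum(),'dial cw',128-np.degrees(np.arctan2(v[1],v[0])))
im,d=shot('top','t18'); P=cloud(d); flaps(P)
C=np.array([.514,.2928]);a=np.radians(4.9);Rc=np.array([[np.cos(a),-np.sin(a)],[np.sin(a),np.cos(a)]]);L=(P[...,:2]-C)@Rc
m=(abs(L[...,0])<.075)&(abs(L[...,1])<.125); print('lid z',np.percentile(P[...,2][m],[1,50,99]))"
```

```text
[ 0.48018873 -0.39206295  0.2855332 ] [-0.28764481  0.21575672 -0.36306721]
key 1239 0.1612179735891592
154 dial cw 121.85782699498661
short_a 574 [ 2.  7. 13.]
short_b 590 [ 2.  6. 13.]
long_a 1061 [-3.  2.  7.]
long_b 1049 [-4.  2.  7.]
lid z [0.07838335 0.08634568 0.09398543]
```

Key is up, the dial is on 4, and the lid is flat at 86 mm. Handing in.

```bash
python3 -c "
from station import *
print(hand_in())"
```

```text
the job is handed in; nothing more can be done
None
```

I packed all four modules upright, closed the carton (short flaps first, then long), set the dial to 4, pressed the print key once and handed the job in; my last camera check looked right, but the hand-in returned no verdict.

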